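# Stow spacer rods through a sprung-flap spares box

## Task

Clear the hexagonal spacer rods out of the wooden stand into the grey spares box, always the longest of those left first. Lay each one in the V-rest with its end against the stop and let go of it there, take it again by its side, and push it down lying flat through the box's sprung flaps and let it go inside, before you start on the next. At the end all rods are in the box with both flaps fully shut; leave everything else on the bench where it stands.

Things in the scene. Friction and masses are not known exactly. Their poses are not given: they have to be found in the camera images.
- rod150_c (a point): centre (half-way along) of the 150 mm long hexagonal aluminium spacer rod, 14 mm across flats, 16.2 across corners, about 67 g; z along the rod (up at the start), two flats face +y and -y, the long sides of the stand. It stands in one of the stand's holes, or is absent (None): three or four of the lengths 150, 162, 174, 186 are there
- rod162_c (a point): centre (half-way along) of the 162 mm long hexagonal aluminium spacer rod, 14 mm across flats, 16.2 across corners, about 72 g; z along the rod (up at the start), two flats face +y and -y, the long sides of the stand. It stands in one of the stand's holes, or is absent (None): three or four of the lengths 150, 162, 174, 186 are there
- rod174_c (a point): centre (half-way along) of the 174 mm long hexagonal aluminium spacer rod, 14 mm across flats, 16.2 across corners, about 78 g; z along the rod (up at the start), two flats face +y and -y, the long sides of the stand. It stands in one of the stand's holes, or is absent (None): three or four of the lengths 150, 162, 174, 186 are there
- rod186_c (a point): centre (half-way along) of the 186 mm long hexagonal aluminium spacer rod, 14 mm across flats, 16.2 across corners, about 83 g; z along the rod (up at the start), two flats face +y and -y, the long sides of the stand. It stands in one of the stand's holes, or is absent (None): three or four of the lengths 150, 162, 174, 186 are there
- rack: wooden stand, fixed, 178 x 50 x 60 mm high (x, y, z), origin at the centre of its underside; four holes in a row along x at -63, -21, +21 and +63 mm, each 18 mm (x) by 16 mm (y), their floors 10 mm above the bench (50 mm deep), so a rod of length L stands with its top at L + 10 mm; rods can be gripped by the top end across the row (along y)
- vrest: loose dark steel V-rest, 1.8 kg, base plate 100 x 125 x 12 mm (x, y), origin at the centre of its underside; it carries a sloping rest for one rod that climbs at 45 degrees towards its own -y, see seat. It may get shifted during the work
- seat (a point): where the middle of a resting rod's lower end lies, against the V-rest's stop plate (30 mm wide, up to 4 mm above the axis), 50 mm above the bench: z = the rod's axis, up the slope; x = level, across the rod; y = square to the rod, up out of the Vs. A resting rod's centre is at z = half its length, two of its flats facing +x and -x
- v_gap (a point): middle of the free space between the V-rest's two saddles, on a resting rod's axis; axes as seat, 60 mm up z from it. The saddles (120 degree Vs, 31 mm wide, rims level with the rod's axis) span z = 7 to 21 and 99 to 113 mm from the seat; from 21 to 99 the rod can be gripped across x, coming in from +y (a plate lies 30 mm below the axis); past 113 it stands free
- box: grey steel spares box, fixed, 240 x 134 x 110 mm (x, y, z), 5 mm walls and floor, origin at the centre of its underside; its whole top (230 x 124 mm inside) is closed by two flaps that meet along the middle line (the box's x axis)
- box_mouth (a point): middle of the box's top, where the two flaps meet, 107 mm above the bench; axes as the box
- flap_left (a joint): sprung steel flap hinged on the +y rim of the box, 60 mm wide, 226 mm long: 0 = shut and level, positive = swung down into the box, at most 1.4 rad; about 0.07 N m of spring to start it, 0.13 N m at 1 rad; a rod merely laid on top does not open it; springs shut when freed
- flap_right (a joint): the same, hinged on the -y rim; to pass a rod flat through both, press it down lying along the meeting line about 30 mm below the top, then let go
- mug: white mug, 76 mm across, 90 mm high, origin under its centre; not part of the job
- adaptor: small brass connector, 22 mm across, 30 mm high, origin under its centre; not part of the job
- coupler: small steel connector, 24 mm across, 36 mm high, origin under its centre; not part of the job
- driver: screwdriver lying on the bench along its x; not part of the job
- mic: black hand microphone, 62 x 100 x 34 mm, origin under its centre; not part of the job
- meter: dark meter with two dials, 75 x 140 x 65 mm, origin under its centre; not part of the job

How it is judged (in metres and radians):
On the way, in this order (a step that is already met when the one before it is completed fails the run):
1. the 186 mm rod lies let go in the two Vs of the rest, its end against the stop (x of rod186_c in the frame of seat between -0.006 and 0.006 m and y of rod186_c in the frame of seat between -0.006 and 0.006 m and z of rod186_c in the frame of seat between 0.083 and 0.103 m and angle between the z axis of rod186_c and the z axis of seat, either way round below 0.12 rad and contact force between the fingers and rod186 below 0.1 N), for 0.2 s.
2. the 186 mm rod lies let go inside the box, below the flaps (x of rod186_c in the frame of box between -0.115 and 0.115 m and y of rod186_c in the frame of box between -0.062 and 0.062 m and z of rod186_c in the frame of box between 0 and 0.085 m and contact force between the fingers and rod186 below 0.1 N), for 0.2 s.
3. the 174 mm rod lies let go in the two Vs of the rest, its end against the stop (x of rod174_c in the frame of seat between -0.006 and 0.006 m and y of rod174_c in the frame of seat between -0.006 and 0.006 m and z of rod174_c in the frame of seat between 0.077 and 0.097 m and angle between the z axis of rod174_c and the z axis of seat, either way round below 0.12 rad and contact force between the fingers and rod174 below 0.1 N), for 0.2 s.
4. the 174 mm rod lies let go inside the box, below the flaps (x of rod174_c in the frame of box between -0.115 and 0.115 m and y of rod174_c in the frame of box between -0.062 and 0.062 m and z of rod174_c in the frame of box between 0 and 0.085 m and contact force between the fingers and rod174 below 0.1 N), for 0.2 s.
5. the 162 mm rod lies let go in the two Vs of the rest, its end against the stop (x of rod162_c in the frame of seat between -0.006 and 0.006 m and y of rod162_c in the frame of seat between -0.006 and 0.006 m and z of rod162_c in the frame of seat between 0.071 and 0.091 m and angle between the z axis of rod162_c and the z axis of seat, either way round below 0.12 rad and contact force between the fingers and rod162 below 0.1 N), for 0.2 s.
6. the 162 mm rod lies let go inside the box, below the flaps (x of rod162_c in the frame of box between -0.115 and 0.115 m and y of rod162_c in the frame of box between -0.062 and 0.062 m and z of rod162_c in the frame of box between 0 and 0.085 m and contact force between the fingers and rod162 below 0.1 N), for 0.2 s.
7. the 150 mm rod lies let go in the two Vs of the rest, its end against the stop (x of rod150_c in the frame of seat between -0.006 and 0.006 m and y of rod150_c in the frame of seat between -0.006 and 0.006 m and z of rod150_c in the frame of seat between 0.065 and 0.085 m and angle between the z axis of rod150_c and the z axis of seat, either way round below 0.12 rad and contact force between the fingers and rod150 below 0.1 N), for 0.2 s.
8. the 150 mm rod lies let go inside the box, below the flaps (x of rod150_c in the frame of box between -0.115 and 0.115 m and y of rod150_c in the frame of box between -0.062 and 0.062 m and z of rod150_c in the frame of box between 0 and 0.085 m and contact force between the fingers and rod150 below 0.1 N), for 0.2 s.
At the end, for the whole second after the job is handed in: every rod that was present is inside the box below the flaps (centre within the inner walls and under 85 mm height) and at rest (under 0.03 m/s), and both flaps are shut (within 0.1 rad) (x of rod150_c in the frame of box between -0.115 and 0.115 m and y of rod150_c in the frame of box between -0.062 and 0.062 m and z of rod150_c in the frame of box between 0 and 0.085 m and linear speed of each of rod150, rod162, rod174, rod186 below 0.03 m/s and x of rod162_c in the frame of box between -0.115 and 0.115 m and y of rod162_c in the frame of box between -0.062 and 0.062 m and z of rod162_c in the frame of box between 0 and 0.085 m and x of rod174_c in the frame of box between -0.115 and 0.115 m and y of rod174_c in the frame of box between -0.062 and 0.062 m and z of rod174_c in the frame of box between 0 and 0.085 m and x of rod186_c in the frame of box between -0.115 and 0.115 m and y of rod186_c in the frame of box between -0.062 and 0.062 m and z of rod186_c in the frame of box between 0 and 0.085 m and value of joint each of flap_left, flap_right below 0.1 rad); the robot touches nothing.
It fails at once if a bystander (mug, connectors, screwdriver, microphone, meter) is moved more than 4 cm (distance of any of mug, adaptor, coupler, driver, mic, meter from where it was at the start of the episode above 0.04 m).
Of rod150, rod162, rod174, rod186 only 3 to 4 are there at a start; the rules pass over those that are not, and their reading is None.
At some moment in a run one of vrest may be knocked a few centimetres aside while the robot is not near it.
Once in a run the grip may slacken for a moment while it holds something.
It also fails if it takes over 210 s, if anything falls off the work surface, if the arm or the gripper's body presses on something with over 40 N, if the wrist force passes 120 N, or if a joint passes its speed limit or range.

## Robot

A 6-joint arm with a two-finger parallel gripper is mounted at the origin on the work surface. World frame = base frame: x ahead of the robot, y to its left, z up, the work surface at z = 0. Lengths are in m, angles in degrees, forces in N, time in s.
With the tool pointing down it reaches from about 0.4 to 0.825 m from the base axis. Payload 7 kg.
Tool frame: the origin (TCP) lies between the finger pads; the fingertips stand 19 mm ahead of it and the grasp point (between the pads) is the TCP (r.finger_overhang is the distance from the TCP to the fingertips, in m); z points along the fingers, y is the direction in which the jaws open and shut (so a half turn about z gives the same grasp; the last joint's range is limited). The gripper opens to 88 mm and grips with 3 to 60 N. Pads are 19 mm wide; open, the fingers measure 130 mm over their backs; the gripper's body (78 mm by 193 mm) begins 47 mm behind the grasp point.
Start: joints at [85.434, 20.546, 0.682, 0, -70.136, -16.507], TCP at [0.243, 0.63, 0.224] pointing down, gripper open.
Joint ranges: [-176.03, 176.03], [-82.01, 121.73], [-58.28, 71.71], [-173.87, 95.51], [-174.79, -0.11], [-173.66, 173.66]. Speed limits (degrees/s): [136.94, 136.94, 172.46, 180, 180, 180].

## Interface

Orientations are given as [roll, pitch, yaw] about the fixed x, y, z axes, in that order (R = Rz(yaw) Ry(pitch) Rx(roll)).
In Python, from plant import r, optics gives the robot as it stands. The module is installed in compiled form; this text tells all that it offers.
- The arm moves only by the tool step_arm, never from a script. Its argument "increments" is a list of rows, each an object of numbers: "tx", "ty", "tz": the shift along the world's x, y, z in mm; "ax", "ay", "az": the turn, a rotation vector about the world's x, y, z in degrees; "claw": the gripper command: -1 is shut, 1 is fully open, values between are in proportion. In form: [{"tx": .., "ty": .., "tz": .., "ax": .., "ay": .., "az": .., "claw": ..}, ...]. A call has 1 to 12 rows; each row shifts and turns the commanded pose from where the row before left it; what a row does not reach is not made up. A row lasts 1/10 s, in which the tool goes at most 50 mm and 8.59 degrees, less where a joint would pass 70% of its speed; a pose out of reach is approached as far as the arm can. A call with a gripper value outside its range is refused whole. The fingers move at their own pace and stop on an object; "newtons" is the grip in N (left out, the last holds). Time passes only in rows, so rows that do not move let the fingers close. It gives the time, the measured TCP pose, the force and the opening at its end, in the units of the state.
- r.get_state(): the state, without advancing time (a new reading comes with each control period).
- optics.capture(name): name is "side" or "top"; returns a dict with "image" (400x640x3 uint8, blue, green, red), "depth" (400x640 float32, m along the optical axis (not along the pixel's ray), 0 where there is no reading), "fx", "fy", "cx", "cy" (pixels), "R" (3x3) and "t" (3): a world point X has camera coordinates R X + t. Camera axes: x right, y down, z forward; pixel columns grow to the right and rows downward; lengths in m; the calibration is good to about 2 mm. A picture is of the moment at which its call begins.
- r.close_job(): hands the job in, once; it reports no verdict.
The state is a dict: "time_s": time; "joints": joint angles; "qd": joint speeds; "joint_torque": joint torques, N m; "tcp_pos": TCP position; "eef_rot": TCP orientation; "contact_force": force on the tool from outside, world axes, zero at the start; "moment": the same for the moment, N m; "gripper_width": finger opening in m.
Only numpy, scipy, OpenCV 4.12 (cv2) and the standard library are available. Lean on these libraries where they do the work, as an engineer would, in place of code of your own. Each camera call takes 0.05 s, during which the arm holds its last target. There are 200 camera calls.

## Working session

There is one attempt and no reset: what is moved stays moved. The work goes in short steps, Python scripts to look and compute and a tool call to move; the robot and the scene stay as the last step left them, time stands still between calls to the robot, and variables do not carry over. Pictures are saved under pics/ and viewed, about 12 in all and at most 16, crops included, and the job is handed in when it is done.

Besides the shell and the picture viewer there is one more tool, called after "Call:" by a JSON object that holds its "method" and its "body". step_arm: Moves the arm, as the interface text tells. Its arguments: {"type":"object","properties":{"increments":{"type":"array","items":{"type":"object","properties":{"tx":{"type":"number"},"ty":{"type":"number"},"tz":{"type":"number"},"ax":{"type":"number"},"ay":{"type":"number"},"az":{"type":"number"},"claw":{"type":"number"}}}},"newtons":{"type":"number"}},"required":["increments"]}

```bash
mkdir -p pics; ls
cat > h.py <<'E'
import numpy as np, cv2
from plant import r, optics
def cap(n,save=None):
    c=optics.capture(n)
    if save: cv2.imwrite('pics/'+save,c['image'])
    return c
def cloud(c):
    d=c['depth'].astype(float); v,u=np.mgrid[:d.shape[0],:d.shape[1]]
    P=np.stack([(u-c['cx'])/c['fx']*d,(v-c['cy'])/c['fy']*d,d],-1)
    W=(P-c['t'])@c['R']; W[d==0]=np.nan
    return W
E
python3 - <<'E'
from h import *
for n in('side','top'):
    c=cap(n,n+'0.png'); print(n,c['fx'],c['cx'],c['cy'],-c['R'].T@c['t'],c['R'].round(3).tolist(), (c['depth']==0).mean())
    np.savez(n+'0.npz',W=cloud(c),img=c['image'])
print(r.get_state(), r.finger_overhang)
E
```

```text
pics
side 462.46530485190243 314.01071577578045 198.5687566190292 [ 0.16367268 -0.86388401  0.95565934] [[0.915, -0.403, 0.007], [-0.257, -0.598, -0.759], [0.31, 0.693, -0.651]] 0.0039296875
top 463.1746830931001 319.64197510121414 187.60569561102278 [0.39580974 0.03713753 1.59443096] [[-0.004, -1.0, -0.012], [-0.995, 0.005, -0.102], [0.102, 0.012, -0.995]] 0.00398046875
{'time_s': 0.1, 'joints': array([ 8.54339301e+01,  2.05871158e+01,  6.36164112e-01, -1.95357842e-02,
       -7.01361281e+01, -1.65070401e+01]), 'qd': array([ 0.09899556, -0.09362781,  0.02712584,  0.04430517, -0.03116877,
        0.02394819]), 'joint_torque': array([-2.00586997e-03, -5.84160411e+01,  2.93750614e+01,  7.01549426e+00,
        1.01327710e-02, -5.57149258e-05]), 'tcp_pos': array([0.24255383, 0.62940564, 0.22299144]), 'eef_rot': array([ 1.79911291e+02, -7.13603481e-03, -2.10797564e+01]), 'contact_force': array([-0.29356054,  0.07723894, -1.09369638]), 'moment': array([ 0.02934235, -0.02589865, -0.01176481]), 'gripper_width': 0.08762429416149496} 0.019
```

View pics/top0.png

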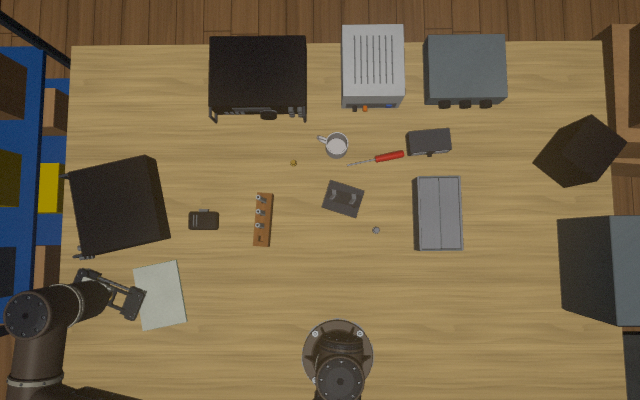

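View pics/side0.png

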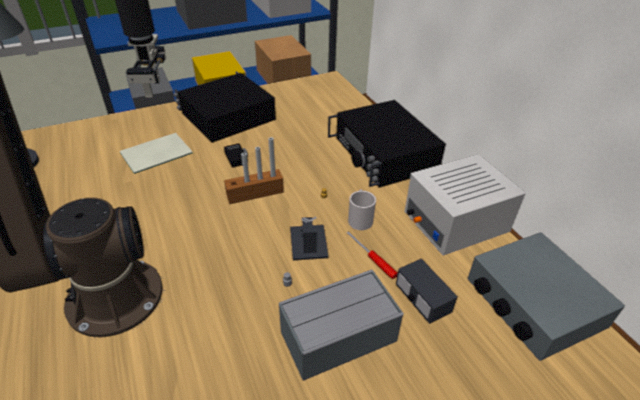

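```bash
cat > meas.py <<'E'
from h import *
t=np.load('top0.npz'); W=t['W']; s=np.load('side0.npz'); S=s['W']
def rect(m,W):
    P=W[m][:,:2]; b=cv2.minAreaRect((P*1000).astype(np.float32)); return b, np.nanmedian(W[m][:,2]).round(4), m.sum()
def box(u0,v0,u1,v1):
    m=np.zeros(W.shape[:2],bool); m[v0:v1,u0:u1]=1; return m
z=W[...,2]
print('bench z',np.nanmedian(z[270:300,250:300]))
print('rack',rect(box(240,180,285,260)&(z>.05)&(z<.07),W))
print('box',rect(box(400,160,480,265)&(z>.095)&(z<.125),W))
print('vrest base',rect(box(310,165,380,230)&(z>.006),W))
m=box(310,165,380,230)
for v in range(178,222,3): print(v,(z[v,318:370:3]*1000).round().tolist())
# rods
m=box(240,180,285,260)&(z>.09)
n,l=cv2.connectedComponents(m.astype(np.uint8))
for i in range(1,n):
    p=W[l==i]; tz=np.nanmax(p[:,2]); q=p[p[:,2]>tz-.008]; print('top rod',len(p),tz, np.nanmean(q,0))
zs=S[...,2]
m=np.zeros(zs.shape,bool); m[120:205,220:290]=1; m&=(zs>.09)
n,l=cv2.connectedComponents(m.astype(np.uint8))
for i in range(1,n):
    p=S[l==i]; 
    if len(p)>20: print('side rod',len(p),np.nanpercentile(p[:,2],[98,100]),np.nanmean(p,0))
I1=cv2.resize(t['img'][165:260,230:390],None,fx=5,fy=5,interpolation=cv2.INTER_CUBIC)
cv2.imwrite('pics/crop_top.png',I1)
I2=cv2.resize(s['img'][125:265,220:350],None,fx=4.2,fy=4.2,interpolation=cv2.INTER_CUBIC)
cv2.imwrite('pics/crop_side.png',I2)
E
python3 meas.py
```

```text
bench z -0.00010183629964327728
rack (((450.0830078125, 246.9563751220703), (51.239158630371094, 178.03834533691406), 85.85236358642578), np.float64(0.0594), np.int64(672))
box (((466.37713623046875, -328.37646484375), (240.4346466064453, 141.39288330078125), 0.5145448446273804), np.float64(0.1072), np.int64(3236))
vrest base (((527.4783935546875, -29.23736572265625), (237.33734130859375, 220.01707458496094), 88.74420166015625), np.float64(0.0144), np.int64(1171))
178 [-5.0, 1.0, 5.0, -2.0, 4.0, 5.0, -0.0, -5.0, -2.0, -1.0, 5.0, 8.0, -2.0, 4.0, -1.0, 2.0, 1.0, -4.0]
181 [-4.0, -1.0, -2.0, -10.0, 5.0, 14.0, 8.0, -2.0, 3.0, -1.0, -1.0, -0.0, 3.0, 0.0, 6.0, -2.0, -3.0, -2.0]
184 [-5.0, -2.0, -4.0, 5.0, 14.0, 17.0, 13.0, 13.0, 8.0, 17.0, -7.0, -1.0, -4.0, 0.0, 8.0, -1.0, 1.0, 3.0]
187 [-3.0, -1.0, 3.0, 14.0, 13.0, 9.0, 14.0, 9.0, 8.0, 15.0, 12.0, 14.0, 12.0, 4.0, -3.0, 3.0, 0.0, -2.0]
190 [7.0, -3.0, -1.0, 13.0, 52.0, 62.0, 27.0, 12.0, 15.0, 10.0, 13.0, 13.0, 15.0, 15.0, 13.0, nan, 0.0, 2.0]
193 [-1.0, 5.0, -4.0, 52.0, 40.0, 55.0, 26.0, 39.0, 46.0, 49.0, 70.0, 82.0, 117.0, 2.0, 11.0, 9.0
[... 692 characters left out ...]
 8.0, 2.0, 5.0, 3.0, 0.0, -0.0, 10.0, 12.0, 14.0, 13.0, 2.0, -2.0, -5.0, 3.0, 2.0]
217 [4.0, 7.0, 4.0, -2.0, 2.0, -4.0, 1.0, 2.0, 0.0, -1.0, -0.0, -9.0, 17.0, 1.0, 2.0, 3.0, 0.0, 6.0]
220 [6.0, 1.0, -1.0, 1.0, -3.0, 0.0, -4.0, -2.0, 1.0, 2.0, 0.0, -0.0, -1.0, -5.0, 2.0, 3.0, 10.0, -1.0]
top rod 43 0.19896830165096996 [0.5121923  0.24193874 0.19571585]
top rod 35 0.17952184160297868 [0.46957182 0.2439706  0.17480209]
top rod 36 0.1631582718617797 [0.42900179 0.2485917  0.15943243]
side rod 164 [0.198658   0.19899747] [0.51547159 0.23844079 0.14920359]
side rod 131 [0.17534818 0.17736416] [0.47388231 0.24129725 0.13510952]
side rod 114 [0.16348908 0.16572446] [0.43203554 0.24445963 0.13033627]
```

View pics/crop_top.png

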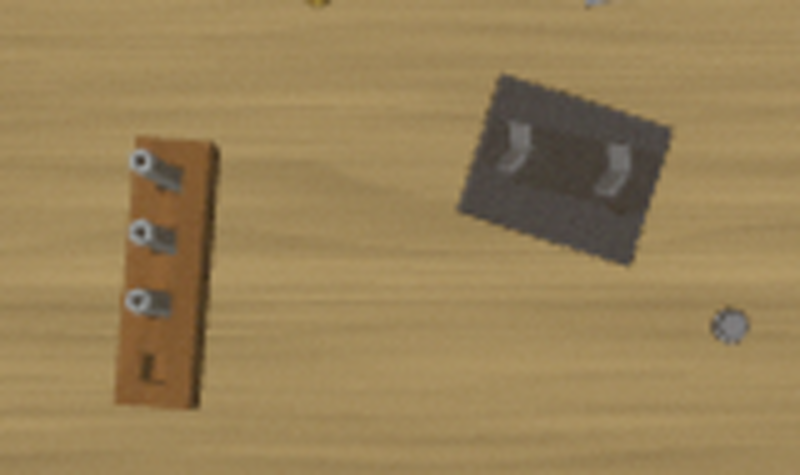

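View pics/crop_side.png

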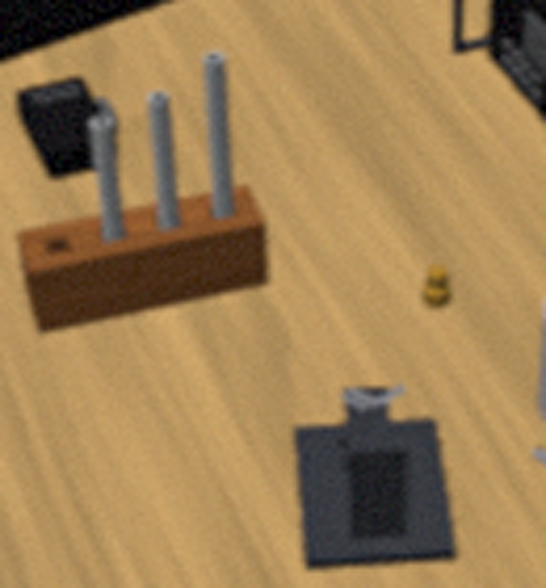

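```bash
cat >> h.py <<'E'
def ray(c,uv,z):
    uv=np.atleast_2d(uv).astype(float); d=np.c_[(uv[:,0]-c['cx'])/c['fx'],(uv[:,1]-c['cy'])/c['fy'],np.ones(len(uv))]@c['R']
    o=-c['R'].T@c['t']; return o+d*((z-o[2])/d[:,2])[:,None]
def vrest(c,near=(.53,-.03),verbose=True):
    """base rect from top view -> centre, +y dir"""
    uv=(c['R']@np.r_[near,0.012]+c['t']); u0=int(c['fx']*uv[0]/uv[2]+c['cx']); v0=int(c['fy']*uv[1]/uv[2]+c['cy'])
    hsv=cv2.cvtColor(c['image'],cv2.COLOR_BGR2HSV); m=((hsv[...,1]<75)).astype(np.uint8)
    w=np.zeros_like(m); w[v0-32:v0+33,u0-32:u0+33]=1; m=cv2.morphologyEx(m*w,cv2.MORPH_OPEN,np.ones((3,3)))
    cs=cv2.findContours(m,cv2.RETR_EXTERNAL,cv2.CHAIN_APPROX_NONE)[0]; k=max(cs,key=cv2.contourArea)
    # contour runs through pixel centres: grow by half a pixel each side
    b=cv2.minAreaRect(k); b=(b[0],(b[1][0]+1,b[1][1]+1),b[2]); P=ray(c,cv2.boxPoints(b),.012)[:,:2]
    e=[P[1]-P[0],P[2]-P[1]]; e.sort(key=np.linalg.norm); y=e[1]/np.linalg.norm(e[1])
    sad=(hsv[...,2]>105)&(hsv[...,1]<60)&(cv2.drawContours(np.zeros_like(m),[k],-1,1,-1)>0)
    n,l,st,ce=cv2.connectedComponentsWithStats(sad.astype(np.uint8)); ce=[ce[i] for i in range(1,n) if st[i,4]>5]
    return P.mean(0),y,[np.linalg.norm(i) for i in e],ce,b
E
python3 - <<'E'
from h import *
c=cap('top'); p,y,s,ce,b=vrest(c)
print(p,y,s,ce,b)
y=y if y[1]>0 else -y; d=-y
print('yaw',np.degrees(np.arctan2(y[1],y[0]))-90)
for q in ce:
    for z in(.0567,.1218): w=ray(c,q,z)[0,:2]-p; print(z,'along d',w@d,'x',w@np.r_[y[1],-y[0]])
hsv=cv2.cvtColor(c['image'],cv2.COLOR_BGR2HSV)
print(hsv[185:205,325:362:2,2])
print(r.get_state()['tcp_pos'])
E
```

```text
[ 0.52062532 -0.02306763] [-0.32385635 -0.94610627] [np.float64(0.10252763565026016), np.float64(0.12598701131972082)] [array([333.6875, 191.6875]), array([353.41176471, 196.05882353])] ((342.70001220703125, 198.40000915527344), (36.73373031616211, 29.776723861694336), 18.43494987487793)
yaw -18.896301532566454
0.0567 along d -0.035887890043479455 x 0.007685215455314405
0.1218 along d -0.03506871701269996 x 0.001535116934761778
0.0567 along d 0.030950555486369567 x 0.01474636372040265
0.1218 along d 0.028940115975680178 x 0.008297330753818714
[[158 157  79  79  77  78  77  74  75  79  79 103 129 154 156 155 153 157
  157]
 [162 139  75  77  77  75  78  75  79  76  81  80  85  97 152 156 156 156
  158]
 [158 106  77  78  76  76  77  77  80  78  79  77  79  80  94 135 159 162
  160]
 [150 105  79  80  77  77  78  73  77  79  79  78  78  80  80  91 102 152
  156]
 [155  89  74  81  91  82  75  78  77  78  77  77  74  78  77  78  80  92
  132]
 [159  91  72  72 108 112  70  76  79  76  78  79  77  77  75  77  78  78
   90]
 [159  83  72  72 110 115  72  70  70  78  74  77  78  79  78  76
[... 404 characters left out ...]
3  70  72
   72]
 [ 84  73  79  93 110  73  77  72  71  73  68  72  69  80 111 112  73  70
   72]
 [ 79  78  89  99  97  72  72  73  68  73  74  73  71  77 109 114  73  70
   74]
 [ 73  77  80  91  76  72  73  72  69  70  70  74  72  82  96  98  74  72
   77]
 [ 78  75  79  81  67  70  72  71  71  71  74  70  69  92  90  86  75  70
   89]
 [ 79  76  75  75  71  70  70  69  71  71  67  72  80  89 105  74  72  71
  131]
 [ 77  76  76  80  78  73  69  73  70  72  74  72  91  91 103  70  73  72
  155]
 [ 78  77  77  76  78  79  74  77  73  68  70  70  92 102  83  70  72  73
  159]
 [ 79  79  78  74  78  76  78  80  77  78  74  71  74  79  76  71  70  72
  163]]
[0.24258821 0.62950075 0.22311729]
```

```bash
sed -i "s/sad=(hsv.*$/sad=(hsv[...,2]>86)\&(hsv[...,1]<60)\&(cv2.erode(cv2.drawContours(np.zeros_like(m),[k],-1,1,-1),np.ones((5,5)))>0)/" h.py
python3 - <<'E'
from h import *
c=cap('top'); p,y,s,ce,b=vrest(c)
y=y if y[1]>0 else -y; d=-y
print(p,y)
for q,z in zip(sorted(ce,key=lambda q:q[0]),(.0567,.1218)):
    w=ray(c,q,z)[0,:2]-p; print(q,z,'along d',w@d,'x',w@np.r_[y[1],-y[0]])
E
```

```text
[ 0.52010802 -0.0228907 ] [0.32382845 0.94611581]
[332.9047619  193.95238095] 0.0567 along d -0.035957399886141474 x 0.00021385961608369507
[352.6        198.51111111] 0.1218 along d 0.02894281623443166 x 0.0005735402333329428
```

```bash
cat > pl.py <<'E'
from h import *
from scipy.spatial.transform import Rotation as Ro
import json
def unit(v): return np.asarray(v,float)/np.linalg.norm(v)
def frame(z,y): z=unit(z); y=unit(y); return np.c_[np.cross(y,z),y,z]
def seat(p,y):
    """p,y: vrest base centre and +y dir; -> seat origin, R(x,y,z)"""
    d=-unit(y); Z=np.r_[d,1]/2**.5; Y=np.r_[-d,1]/2**.5
    return np.r_[np.asarray(p)-d*.049,.05], np.c_[np.cross(Y,Z),Y,Z]
def go(pos,R,name='',st=None,sym=True):
    """print total delta from st=(pos,R) or measured; returns target"""
    if st is None: s=r.get_state(); st=(s['tcp_pos'],Ro.from_euler('xyz',s['eef_rot'],degrees=True).as_matrix())
    best=min([R,R@np.diag([-1,-1,1])] if sym else [R],key=lambda q:np.linalg.norm(Ro.from_matrix(q@st[1].T).as_rotvec()))
    rv=np.degrees(Ro.from_matrix(best@st[1].T).as_rotvec()); dp=(np.asarray(pos)-st[0])*1000
    print(name,'dp',dp.round(1),'rv',rv.round(1),'rows>=',round(max(np.linalg.norm(dp)/50,np.linalg.norm(rv)/8.59),1),'target',np.round(pos,4))
    return np.asarray(pos),best
def down(yaw): return Ro.from_euler('xyz',[180,0,yaw],degrees=True).as_matrix()
RA=np.array([.4501,.2470]); RX=np.array([.9974,-.0724])
def state(): 
    s=r.get_state(); print({k:np.round(s[k],4).tolist() for k in('time_s','joints','tcp_pos','eef_rot','contact_force','gripper_width')})
E
python3 - <<'E'
from pl import *
h=RA+RX*.063
a=go(np.r_[h,.30],down(-4.15),'above186')
b=go(np.r_[h,.171],down(-4.15),'grip186',a)
E
```

```text
above186 dp [ 270.3 -387.1   76.7] rv [ 0.1 -0.  16.9] rows>= 9.6 target [0.5129 0.2424 0.3   ]
grip186 dp [   0.    0. -129.] rv [0. 0. 0.] rows>= 2.6 target [0.5129 0.2424 0.171 ]
```

Call:
{"method": "step_arm", "body": {"increments": [{"tz":40},{"tz":37},{"tx":27,"ty":-39,"az":1.7},{"tx":27,"ty":-39,"az":1.7},{"tx":27,"ty":-39,"az":1.7},{"tx":27,"ty":-39,"az":1.7},{"tx":27,"ty":-39,"az":1.7},{"tx":27,"ty":-39,"az":1.7},{"tx":27,"ty":-39,"az":1.7},{"tx":27,"ty":-39,"az":1.7},{"tx":27,"ty":-38,"az":1.7},{"tx":27,"ty":-37,"az":1.6}], "newtons": 30}}

```text
$.increments[0]: bad value
```

Call:
{"method": "step_arm", "body": {"increments": [{"tx":0},{"tx":0}]}}

```text
$.increments[0]: bad value
```

Call:
{"method": "step_arm", "body": {"increments": [{"tx":0,"ty":0,"tz":40,"ax":0,"ay":0,"az":0,"claw":1},{"tx":0,"ty":0,"tz":37,"ax":0,"ay":0,"az":0,"claw":1},{"tx":27,"ty":-39,"tz":0,"ax":0,"ay":0,"az":1.7,"claw":1},{"tx":27,"ty":-39,"tz":0,"ax":0,"ay":0,"az":1.7,"claw":1},{"tx":27,"ty":-39,"tz":0,"ax":0,"ay":0,"az":1.7,"claw":1},{"tx":27,"ty":-39,"tz":0,"ax":0,"ay":0,"az":1.7,"claw":1},{"tx":27,"ty":-39,"tz":0,"ax":0,"ay":0,"az":1.7,"claw":1},{"tx":27,"ty":-39,"tz":0,"ax":0,"ay":0,"az":1.7,"claw":1},{"tx":27,"ty":-39,"tz":0,"ax":0,"ay":0,"az":1.7,"claw":1},{"tx":27,"ty":-39,"tz":0,"ax":0,"ay":0,"az":1.7,"claw":1},{"tx":27,"ty":-38,"tz":0,"ax":0,"ay":0,"az":1.7,"claw":1},{"tx":27,"ty":-37,"tz":0,"ax":0,"ay":0,"az":1.6,"claw":1}], "newtons": 30}}

```text
time_s: 1.4
tcp_pos: [0.5134, 0.241, 0.3011]
eef_rot: [-180.0, -0.0, -4.1]
contact_force: [0.7, 0.3, -0.6]
gripper_width: 0.0875
```

Call:
{"method": "step_arm", "body": {"increments": [{"tx":0,"ty":0,"tz":0,"ax":0,"ay":0,"az":0,"claw":1},{"tx":0,"ty":0,"tz":0,"ax":0,"ay":0,"az":0,"claw":1}]}}

```text
time_s: 1.6
tcp_pos: [0.5131, 0.2417, 0.3006]
eef_rot: [180.0, 0.0, -4.3]
contact_force: [-0.0, 0.7, 0.0]
gripper_width: 0.0876
```

Call:
{"method": "step_arm", "body": {"increments": [{"tx":0,"ty":0.5,"tz":-45,"ax":0,"ay":0,"az":0,"claw":1},{"tx":0,"ty":0,"tz":-45,"ax":0,"ay":0,"az":0,"claw":1},{"tx":0,"ty":0,"tz":-39,"ax":0,"ay":0,"az":0,"claw":1},{"tx":0,"ty":0,"tz":0,"ax":0,"ay":0,"az":0,"claw":1},{"tx":0,"ty":0,"tz":0,"ax":0,"ay":0,"az":0,"claw":-1},{"tx":0,"ty":0,"tz":0,"ax":0,"ay":0,"az":0,"claw":-1},{"tx":0,"ty":0,"tz":0,"ax":0,"ay":0,"az":0,"claw":-1},{"tx":0,"ty":0,"tz":0,"ax":0,"ay":0,"az":0,"claw":-1},{"tx":0,"ty":0,"tz":0,"ax":0,"ay":0,"az":0,"claw":-1},{"tx":0,"ty":0,"tz":0,"ax":0,"ay":0,"az":0,"claw":-1},{"tx":0,"ty":0,"tz":0,"ax":0,"ay":0,"az":0,"claw":-1},{"tx":0,"ty":0,"tz":0,"ax":0,"ay":0,"az":0,"claw":-1}], "newtons": 40}}

```text
time_s: 2.8
tcp_pos: [0.5127, 0.2433, 0.1719]
eef_rot: [-180.0, -0.0, -4.2]
contact_force: [-0.2, 0.7, 0.9]
gripper_width: 0.0296
```

Call:
{"method": "step_arm", "body": {"increments": [{"tx":0,"ty":0,"tz":0,"ax":0,"ay":0,"az":0,"claw":-1},{"tx":0,"ty":0,"tz":0,"ax":0,"ay":0,"az":0,"claw":-1},{"tx":0,"ty":0,"tz":0,"ax":0,"ay":0,"az":0,"claw":-1},{"tx":0,"ty":0,"tz":0,"ax":0,"ay":0,"az":0,"claw":-1}]}}

```text
time_s: 3.2
tcp_pos: [0.5127, 0.2432, 0.1718]
eef_rot: [180.0, 0.0, -4.2]
contact_force: [-0.4, 0.3, -0.2]
gripper_width: 0.0137
```

Run:
```python
from pl import *
state(); c=cap('top'); p,y,s,ce,b=vrest(c); y=y if y[1]>0 else -y; print(p,y,s)
o,R=seat([.5202,-.0230],[.3238,.9461]); print(o,R.round(3).tolist())
st=(np.r_[.5128,.2424,.171],down(-4.15))
Rt=frame(-R[:,2],R[:,0]);Rt2=frame(-R[:,2],-R[:,0])
zg=.161
a=go(st[0]+[0,0,.16],st[1],'lift',st)
for q in (Rt,Rt2):
  b=go(o+R@[0,.09,zg+.003],q,'pre',a,sym=False)
cc=go(o+R@[0,.002,zg+.003],b[1],'lay',b)
```

```text
{'time_s': 3.2, 'joints': [45.1393, 12.8007, -17.3603, 0.0034, -59.8537, 40.6853], 'tcp_pos': [0.5127, 0.2432, 0.1718], 'eef_rot': [179.9869, 0.0073, -4.1737], 'contact_force': [-0.3965, 0.3304, -0.1532], 'gripper_width': 0.0137}
[ 0.52045154 -0.02357759] [0.3238566  0.94610618] [np.float64(0.10252763565026016), np.float64(0.1270677458261117)]
[0.53606658 0.02336002 0.05      ] [[0.946, 0.229, -0.229], [-0.324, 0.669, -0.669], [0.0, 0.707, 0.707]]
lift dp [  0.   0. 160.] rv [0. 0. 0.] rows>= 3.2 target [0.5128 0.2424 0.331 ]
pre dp [   6.3 -268.5 -101.4] rv [ 26.6 -40.2  71.1] rows>= 10.0 target [ 0.5191 -0.0261  0.2296]
pre dp [   6.3 -268.5 -101.4] rv [ 43.   28.5 -98.6] rows>= 13.0 target [ 0.5191 -0.0261  0.2296]
lay dp [-20.1 -58.9 -62.2] rv [0. 0. 0.] rows>= 1.8 target [ 0.499  -0.085   0.1674]
```

Call:
{"method": "step_arm", "body": {"increments": [{"tx":0,"ty":-0.5,"tz":40,"ax":0,"ay":0,"az":0,"claw":-1},{"tx":0,"ty":0,"tz":40,"ax":0,"ay":0,"az":0,"claw":-1},{"tx":0,"ty":0,"tz":40,"ax":0,"ay":0,"az":0,"claw":-1},{"tx":0,"ty":0,"tz":40,"ax":0,"ay":0,"az":0,"claw":-1},{"tx":0,"ty":0,"tz":0,"ax":0,"ay":0,"az":0,"claw":-1}]}}

```text
time_s: 3.75
tcp_pos: [0.5149, 0.2439, 0.3382]
eef_rot: [-179.7, -0.5, -4.2]
contact_force: [-0.3, 0.9, -1.4]
gripper_width: 0.0135
```

Call:
{"method": "step_arm", "body": {"increments": [{"tx":0.5,"ty":-19.2,"tz":0,"ax":3.07,"ay":2.04,"az":-7.04,"claw":-1},{"tx":0.5,"ty":-19.2,"tz":0,"ax":3.07,"ay":2.04,"az":-7.04,"claw":-1},{"tx":0.5,"ty":-19.2,"tz":0,"ax":3.07,"ay":2.04,"az":-7.04,"claw":-1},{"tx":0.5,"ty":-19.2,"tz":0,"ax":3.07,"ay":2.04,"az":-7.04,"claw":-1},{"tx":0.5,"ty":-19.2,"tz":0,"ax":3.07,"ay":2.04,"az":-7.04,"claw":-1},{"tx":0.5,"ty":-19.2,"tz":0,"ax":3.07,"ay":2.04,"az":-7.04,"claw":-1},{"tx":0.5,"ty":-19.2,"tz":0,"ax":3.07,"ay":2.04,"az":-7.04,"claw":-1},{"tx":0.5,"ty":-19.2,"tz":0,"ax":3.07,"ay":2.04,"az":-7.04,"claw":-1},{"tx":0,"ty":0,"tz":0,"ax":0,"ay":0,"az":0,"claw":-1}]}}

```text
time_s: 4.65
tcp_pos: [0.5165, 0.0861, 0.3309]
eef_rot: [-168.0, 25.9, -59.5]
contact_force: [0.5, -0.3, -1.5]
gripper_width: 0.0137
```

Call:
{"method": "step_arm", "body": {"increments": [{"tx":0.5,"ty":-19.2,"tz":0,"ax":3.07,"ay":2.04,"az":-7.04,"claw":-1},{"tx":0.5,"ty":-19.2,"tz":0,"ax":3.07,"ay":2.04,"az":-7.04,"claw":-1},{"tx":0.5,"ty":-19.2,"tz":0,"ax":3.07,"ay":2.04,"az":-7.04,"claw":-1},{"tx":0.5,"ty":-19.2,"tz":0,"ax":3.07,"ay":2.04,"az":-7.04,"claw":-1},{"tx":0.5,"ty":-19.2,"tz":0,"ax":3.07,"ay":2.04,"az":-7.04,"claw":-1},{"tx":0,"ty":0,"tz":0,"ax":3.07,"ay":2.04,"az":-7.04,"claw":-1},{"tx":0,"ty":0,"tz":-34,"ax":0,"ay":0,"az":0,"claw":-1},{"tx":0,"ty":0,"tz":-34,"ax":0,"ay":0,"az":0,"claw":-1},{"tx":0,"ty":0,"tz":-33,"ax":0,"ay":0,"az":0,"claw":-1},{"tx":0,"ty":0,"tz":0,"ax":0,"ay":0,"az":0,"claw":-1}]}}

```text
time_s: 5.65
tcp_pos: [0.517, -0.0057, 0.2263]
eef_rot: [179.2, 45.0, -109.3]
contact_force: [-0.6, -0.3, -1.1]
gripper_width: 0.0132
```

Run:
```python
from pl import *
state(); o,R=seat([.5202,-.0230],[.3238,.9461]); Rt=frame(-R[:,2],-R[:,0]); zg=.161
b=go(o+R@[0,.09,zg+.003],Rt,'pre')
c=cap('top','top1.png'); s=cap('side','side1.png')
p,y,_,_,_=vrest(c); print(p,y)
cv2.imwrite('pics/c1.png',np.hstack([cv2.resize(c['image'][130:280,270:420],(400,400)),cv2.resize(s['image'][110:260,230:380],(400,400))]))
```

```text
{'time_s': 5.65, 'joints': [-16.2201, 10.026, -10.6689, -47.2662, -74.1617, 12.8559], 'tcp_pos': [0.517, -0.0057, 0.2263], 'eef_rot': [179.2175, 44.9907, -109.3214], 'contact_force': [-0.5617, -0.2721, -1.1489], 'gripper_width': 0.0132}
pre dp [  2.1 -20.4   3.3] rv [-0.2 -0.5 -0.1] rows>= 0.4 target [ 0.5191 -0.0261  0.2296]
[ 0.52768685 -0.0557836 ] [ 0.44454969 -0.89575419]
```

View pics/c1.png

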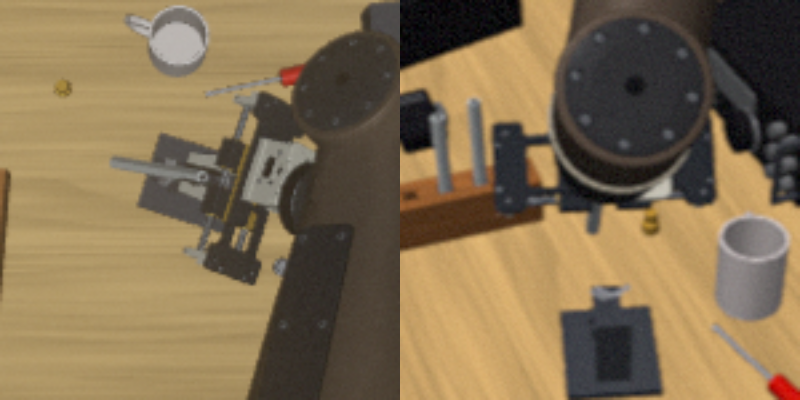

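Call:
{"method": "step_arm", "body": {"increments": [{"tx":2,"ty":-20.4,"tz":3.3,"ax":-0.2,"ay":-0.5,"az":-0.1,"claw":-1},{"tx":-11,"ty":-33,"tz":-35,"ax":0,"ay":0,"az":0,"claw":-1},{"tx":0,"ty":0,"tz":0,"ax":0,"ay":0,"az":0,"claw":-1}]}}

```text
time_s: 6.05
tcp_pos: [0.5094, -0.0624, 0.1977]
eef_rot: [-179.5, 44.9, -108.6]
contact_force: [-0.3, 0.8, -0.3]
gripper_width: 0.0134
```

```bash
cat >> pl.py <<'E'
def rodline(c,o,R,yoff,zmax):
    """fit 3D line to points near the expected rod, in seat frame"""
    W=cloud(c); Q=(W-o)@R; m=(abs(Q[...,0])<.025)&(abs(Q[...,1]-yoff)<.025)&(Q[...,2]>-.04)&(Q[...,2]<zmax)&(np.nan_to_num(W[...,2])>.03)
    q=Q[m]; print(len(q)); k=np.polyfit(q[:,2],q[:,1],1); kx=np.polyfit(q[:,2],q[:,0],1)
    print('top surf y = %.4f + %.3f z; x = %.4f + %.3f z; z range'%(k[1],k[0],kx[1],kx[0]),q[:,2].min().round(4),q[:,2].max().round(4))
E
python3 - <<'E'
from pl import *
state(); o,R=seat([.5202,-.0230],[.3238,.9461]); Rt=frame(-R[:,2],-R[:,0]); zg=.161
s=r.get_state(); q=(s['tcp_pos']-o)@R; print('tcp in seat',q)
b=go(o+R@[0,.002,zg+.003],Rt,'lay')
rodline(cap('top'),o,R,q[1],.11)
E
```

```text
{'time_s': 6.05, 'joints': [-22.4741, 13.7033, -10.2643, -46.7609, -75.4013, 19.9724], 'tcp_pos': [0.5094, -0.0624, 0.1977], 'eef_rot': [-179.4984, 44.9129, -108.5988], 'contact_force': [-0.3016, 0.8203, -0.2727], 'gripper_width': 0.0134}
tcp in seat [0.00251228 0.04089608 0.16791301]
lay dp [-10.4 -22.6 -30.3] rv [0.2 0.3 0.1] rows>= 0.8 target [ 0.499  -0.085   0.1674]
69
top surf y = 0.0123 + 0.159 z; x = -0.0006 + 0.010 z; z range 0.0251 0.1098
```

Run:
```python
from pl import *
o,R=seat([.5202,-.0230],[.3238,.9461])
c=cap('top'); W=cloud(c); Q=(W-o)@R
m=(abs(Q[...,0])<.008)&(Q[...,1]>-.02)&(Q[...,1]<.1)&(Q[...,2]>-.06)&(Q[...,2]<.14)&(np.nan_to_num(W[...,2])>.02)
v,u=np.where(m); q=Q[m]
for i in np.argsort(q[:,2])[::2]: print(u[i],v[i],(q[i]*1000).round(),(W[m][i]*1000).round())
cv2.imwrite('pics/c2.png',cv2.resize(c['image'][165:235,310:380],(700,600),interpolation=cv2.INTER_CUBIC))
```

```text
327 192 [  1.   1. -11.] [540.  31.  43.]
328 191 [ 5.  5. -4.] [542.  27.  51.]
327 194 [-6.  6. -2.] [532.  31.  53.]
329 195 [-7. -2.  0.] [529.  24.  49.]
331 195 [-5. -5.  6.] [529.  17.  51.]
328 192 [ 0. 15.  9.] [538.  27.  67.]
329 192 [ 1. 15. 13.] [537.  24.  70.]
329 193 [-2. 15. 15.] [534.  24.  71.]
333 196 [-6. -5. 17.] [525.  11.  58.]
330 194 [-4. 11. 17.] [531.  21.  69.]
330 191 [ 5. 17. 18.] [540.  21.  75.]
330 192 [ 1. 18. 21.] [537.  21.  77.]
330 193 [-2. 16. 21.] [533.  21.  76.]
331 193 [-1. 15. 24.] [533.  18.  78.]
331 194 [-4. 16. 26.] [530.  18.  80.]
332 192 [ 3. 19. 31.] [536.  14.  85.]
333 191 [ 7. 19. 34.] [539.  11.  87.]
334 191 [ 8. 16. 36.] [539.   8.  87.]
333 192 [ 3. 20. 37.] [535.  11.  90.]
333 193 [-0. 23. 41.] [532.  11.  96.]
334 193 [ 1. 22. 44.] [531.   8.  97.]
335 193 [ 2. 19. 46.] [532.   5.  96.]
335 192 [ 5. 22. 47.] [535.   5.  98.]
336 192 [ 6. 19. 49.] [535.   2.  98.]
335 195 [-5. 21. 51.] [525.   5. 101.]
338 192 [ 7. 18. 57.] [534.  -5. 103.]
336 195 [-4. 23. 57.] [524.   2. 107.]
336 194 [-2. 26. 58.] [527.   2. 109.]
337 1
[... 926 characters left out ...]
  30. 110.] [514. -28. 149.]
346 195 [  1.  35. 111.] [520. -28. 154.]
346 196 [ -2.  35. 113.] [517. -28. 154.]
354 200 [ -3.  -5. 113.] [506. -55. 126.]
348 194 [  6.  31. 114.] [523. -34. 153.]
347 196 [ -1.  34. 116.] [517. -31. 156.]
347 195 [  2.  37. 118.] [519. -31. 160.]
348 196 [ -0.  35. 120.] [516. -34. 160.]
348 195 [  2.  37. 122.] [519. -34. 162.]
349 197 [ -2.  33. 124.] [513. -37. 161.]
350 194 [  7.  36. 127.] [522. -40. 165.]
350 195 [  4.  37. 130.] [519. -40. 168.]
351 194 [  8.  36. 131.] [522. -43. 168.]
350 196 [  1.  38. 132.] [515. -40. 170.]
351 197 [ -1.  35. 134.] [512. -43. 170.]
352 195 [  5.  36. 136.] [518. -46. 172.]
352 198 [ -3.  33. 138.] [509. -46. 171.]
```

View pics/c2.png

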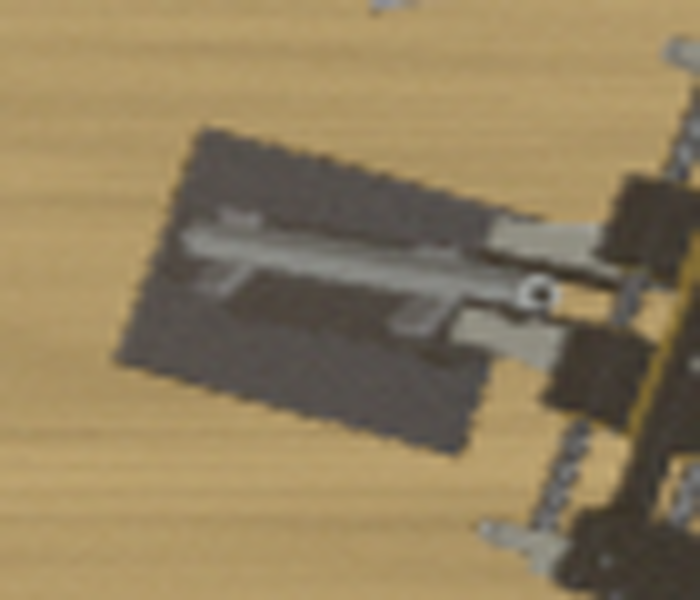

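Run:
```python
from pl import *
state()
```

```text
{'time_s': 6.15, 'joints': [-22.3078, 13.5099, -10.1392, -46.8425, -75.4131, 19.7762], 'tcp_pos': [0.5109, -0.0609, 0.2003], 'eef_rot': [-179.2491, 44.972, -108.4203], 'contact_force': [0.0647, 0.7023, -0.3163], 'gripper_width': 0.0135}
```

Run:
```python
from pl import *
o,R=seat([.5202,-.0230],[.3238,.9461]); Rt=frame(-R[:,2],-R[:,0])
b=go(o+R@[0,.010,.167],Rt,'lay')
```

```text
lay dp [-10.8 -20.8 -25.1] rv [0.2 0.5 0.1] rows>= 0.7 target [ 0.5001 -0.0817  0.1752]
```

Call:
{"method": "step_arm", "body": {"increments": [{"tx":-3,"ty":-5,"tz":-6,"ax":0,"ay":0,"az":0,"claw":-1},{"tx":-3,"ty":-5,"tz":-6,"ax":0,"ay":0,"az":0,"claw":-1},{"tx":-2,"ty":-5,"tz":-6,"ax":0,"ay":0,"az":0,"claw":-1},{"tx":-2,"ty":-5,"tz":-6,"ax":0,"ay":0,"az":0,"claw":-1},{"tx":0,"ty":0,"tz":0,"ax":0,"ay":0,"az":0,"claw":-1},{"tx":0,"ty":0,"tz":0,"ax":0,"ay":0,"az":0,"claw":-1}]}}

```text
time_s: 6.75
tcp_pos: [0.5004, -0.0801, 0.1749]
eef_rot: [-179.4, 45.0, -108.5]
contact_force: [1.7, 1.1, -1.5]
gripper_width: 0.0136
```

```bash
cat >> pl.py <<'E'
def rodfit(c,o,R,ymax=.1,zmax=.14,xw=.006):
    """top-surface points per z bin in seat frame (mm)"""
    W=cloud(c); Q=(W-o)@R
    m=(abs(Q[...,0])<xw)&(Q[...,1]>-.012)&(Q[...,1]<ymax)&(Q[...,2]>-.06)&(Q[...,2]<zmax)&(np.nan_to_num(W[...,2])>.03)
    q=Q[m]*1000
    for a in range(-20,int(zmax*1000)+60,15):
        k=(q[:,2]>=a)&(q[:,2]<a+15)
        if k.sum(): print(a,k.sum(),np.median(q[k],0).round(1))
E
python3 - <<'E'
from pl import *
o,R=seat([.5202,-.0230],[.3238,.9461]); Rt=frame(-R[:,2],-R[:,0])
state(); print((r.get_state()['tcp_pos']-o)@R); rodfit(cap('top'),o,R)
E
```

```text
{'time_s': 6.75, 'joints': [-24.7658, 15.6812, -11.1369, -46.8138, -74.9555, 23.6859], 'tcp_pos': [0.5004, -0.0801, 0.1749], 'eef_rot': [-179.3847, 45.0105, -108.4986], 'contact_force': [1.6559, 1.1338, -1.5189], 'gripper_width': 0.0136}
[-0.00026413  0.01088631  0.16572863]
-20 2 [-0.9  4.3 -6.2]
-5 9 [1.6 5.2 0.1]
10 8 [-0.2  8.4 17. ]
25 12 [-0.7  9.8 32.5]
40 11 [-1.3  8.7 46.2]
55 12 [ 0.8 10.  63. ]
70 10 [-0.6 10.5 78. ]
85 12 [ 0.4 10.7 92.1]
100 9 [ -2.6  13.9 109.4]
115 13 [ -0.6  12.3 124. ]
130 9 [ -1.6  13.6 135.2]
```

Call:
{"method": "step_arm", "body": {"increments": [{"tx":-1,"ty":-2,"tz":-2,"ax":0,"ay":0,"az":0,"claw":-1},{"tx":0,"ty":0,"tz":0,"ax":0,"ay":0,"az":0,"claw":-1},{"tx":0,"ty":0,"tz":0,"ax":0,"ay":0,"az":0,"claw":0.2},{"tx":0,"ty":0,"tz":0,"ax":0,"ay":0,"az":0,"claw":0.2},{"tx":0,"ty":0,"tz":0,"ax":0,"ay":0,"az":0,"claw":0.2},{"tx":0,"ty":0,"tz":0,"ax":0,"ay":0,"az":0,"claw":0.2},{"tx":0,"ty":0,"tz":0,"ax":0,"ay":0,"az":0,"claw":0.2},{"tx":0,"ty":0,"tz":0,"ax":0,"ay":0,"az":0,"claw":0.2},{"tx":0,"ty":0,"tz":0,"ax":0,"ay":0,"az":0,"claw":0.2},{"tx":0,"ty":0,"tz":0,"ax":0,"ay":0,"az":0,"claw":0.2},{"tx":0,"ty":0,"tz":0,"ax":0,"ay":0,"az":0,"claw":0.2}]}}

```text
time_s: 7.9
tcp_pos: [0.4992, -0.0822, 0.1732]
eef_rot: [-179.3, 45.0, -108.4]
contact_force: [-0.1, 0.5, 0.1]
gripper_width: 0.0527
```

Run:
```python
from pl import *
o,R=seat([.5202,-.0230],[.3238,.9461])
state(); c=cap('top'); rodfit(c,o,R,zmax=.21)
Rg=[frame(-R[:,1],R[:,0]),frame(-R[:,1],-R[:,0])]
s=r.get_state(); st=(s['tcp_pos'],Ro.from_euler('xyz',s['eef_rot'],degrees=True).as_matrix())
a=(st[0]+R@[0,.05,.11],st[1]); a=go(*a,'back',st)
for q in Rg: b=go(o+R@[0,.15,.078],q,'above',a,sym=False)
b=go(o+R@[0,.001,.078],q,'grip',b,sym=False)
cv2.imwrite('pics/c3.png',cv2.resize(c['image'][165:235,310:380],(700,600),interpolation=cv2.INTER_CUBIC))
```

```text
{'time_s': 7.9, 'joints': [-25.0015, 15.8351, -11.1936, -46.7645, -74.9619, 24.0366], 'tcp_pos': [0.4992, -0.0822, 0.1732], 'eef_rot': [-179.3428, 44.9892, -108.4303], 'contact_force': [-0.1275, 0.5364, 0.122], 'gripper_width': 0.0527}
-20 1 [ 0.7  5.  -6.2]
-5 11 [-2.6  7.9  1.2]
10 14 [-0.8  6.4 16.5]
25 11 [-0.5  8.2 32.2]
40 12 [-0.3  9.1 47. ]
55 14 [-0.3  7.5 62.9]
70 12 [-0.9  7.3 77. ]
85 12 [-0.4  7.2 90.2]
100 16 [ -0.4   5.1 106.1]
115 15 [  0.3   8.3 125. ]
130 12 [ -1.6   6.9 138.8]
145 15 [ -0.3   6.4 152.9]
160 11 [ -0.3   7.  167.4]
175 21 [  0.5   4.7 182.7]
back dp [-13.7 -40.1 113.1] rv [0. 0. 0.] rows>= 2.4 target [ 0.4855 -0.1223  0.2863]
above dp [ 67.1 193.8 -75.1] rv [   0.7   -0.2 -180. ] rows>= 21.0 target [0.5526 0.0715 0.2112]
above dp [ 67.1 193.8 -75.1] rv [-85.   29.5  -0.4] rows>= 10.5 target [0.5526 0.0715 0.2112]
grip dp [ -34.1  -99.7 -105.4] rv [0. 0. 0.] rows>= 3.0 target [ 0.5184 -0.0282  0.1059]
```

View pics/c3.png

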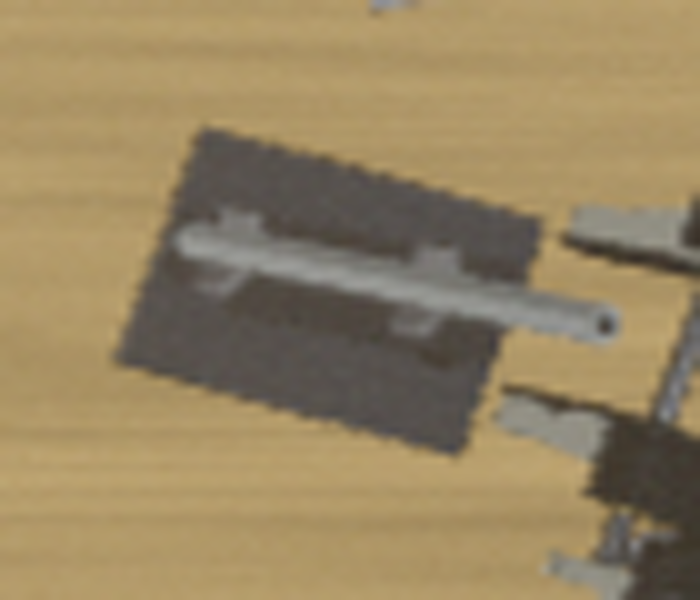

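Call:
{"method": "step_arm", "body": {"increments": [{"tx":-5,"ty":-13,"tz":38,"ax":0,"ay":0,"az":0,"claw":0.2},{"tx":-5,"ty":-13,"tz":38,"ax":0,"ay":0,"az":0,"claw":0.2},{"tx":-4,"ty":-14,"tz":37,"ax":0,"ay":0,"az":0,"claw":0.2},{"tx":5.6,"ty":16,"tz":0,"ax":-7.08,"ay":2.46,"az":0,"claw":0.2},{"tx":5.6,"ty":16,"tz":0,"ax":-7.08,"ay":2.46,"az":0,"claw":0.2},{"tx":5.6,"ty":16,"tz":0,"ax":-7.08,"ay":2.46,"az":0,"claw":0.2},{"tx":5.6,"ty":16,"tz":0,"ax":-7.08,"ay":2.46,"az":0,"claw":0.2},{"tx":5.6,"ty":16,"tz":0,"ax":-7.08,"ay":2.46,"az":0,"claw":0.2},{"tx":5.6,"ty":16,"tz":0,"ax":-7.08,"ay":2.46,"az":0,"claw":0.2}]}}

```text
time_s: 8.85
tcp_pos: [0.5194, -0.0252, 0.288]
eef_rot: [-179.6, -0.2, -108.6]
contact_force: [0.8, -2.1, -0.8]
gripper_width: 0.0528
```

Call:
{"method": "step_arm", "body": {"increments": [{"tx":5.6,"ty":16,"tz":0,"ax":-7.08,"ay":2.46,"az":0,"claw":0.2},{"tx":5.6,"ty":16,"tz":0,"ax":-7.08,"ay":2.46,"az":0,"claw":0.2},{"tx":5.6,"ty":16,"tz":0,"ax":-7.08,"ay":2.46,"az":0,"claw":0.2},{"tx":5.6,"ty":16,"tz":0,"ax":-7.08,"ay":2.46,"az":0,"claw":0.2},{"tx":5.6,"ty":16,"tz":0,"ax":-7.08,"ay":2.46,"az":0,"claw":0.2},{"tx":5.6,"ty":16,"tz":0,"ax":-7.08,"ay":2.46,"az":0,"claw":0.2},{"tx":0,"ty":0,"tz":-37,"ax":0,"ay":0,"az":0,"claw":0.2},{"tx":0,"ty":0,"tz":-37,"ax":0,"ay":0,"az":0,"claw":0.2},{"tx":0,"ty":0,"tz":0,"ax":0,"ay":0,"az":0,"claw":0.2},{"tx":0,"ty":0,"tz":0,"ax":0,"ay":0,"az":0,"claw":0.2}]}}

```text
time_s: 9.85
tcp_pos: [0.5527, 0.0697, 0.2129]
eef_rot: [179.6, -45.0, -108.4]
contact_force: [0.9, -0.5, 1.3]
gripper_width: 0.0527
```

Run:
```python
from pl import *
o,R=seat([.5202,-.0230],[.3238,.9461])
state(); print((r.get_state()['tcp_pos']-o)@R)
b=go(o+R@[0,.06,.078],frame(-R[:,1],R[:,0]),'pregrip')
go(o+R@[0,.001,.078],b[1],'grip',b)
```

```text
{'time_s': 9.85, 'joints': [41.3755, 29.2208, -10.1153, 20.5137, -91.5788, -67.0922], 'tcp_pos': [0.5527, 0.0697, 0.2129], 'eef_rot': [179.6152, -45.0351, -108.4055], 'contact_force': [0.8574, -0.4994, 1.3383], 'gripper_width': 0.0527}
[0.00070795 0.15000202 0.08039289]
pregrip dp [-20.7 -58.4 -65.3] rv [-0.1 -0.3 -0.2] rows>= 1.8 target [0.5319 0.0113 0.1476]
grip dp [-13.5 -39.5 -41.7] rv [0. 0. 0.] rows>= 1.2 target [ 0.5184 -0.0282  0.1059]
```

Call:
{"method": "step_arm", "body": {"increments": [{"tx":-10,"ty":-29,"tz":-32,"ax":0,"ay":0,"az":0,"claw":0.2},{"tx":-10,"ty":-29,"tz":-32,"ax":0,"ay":0,"az":0,"claw":0.2},{"tx":-8,"ty":-22,"tz":-24,"ax":0,"ay":0,"az":0,"claw":0.2},{"tx":-6,"ty":-18,"tz":-19,"ax":0,"ay":0,"az":0,"claw":0.2},{"tx":0,"ty":0,"tz":0,"ax":0,"ay":0,"az":0,"claw":0.2},{"tx":0,"ty":0,"tz":0,"ax":0,"ay":0,"az":0,"claw":0.2}]}}

```text
time_s: 10.45
tcp_pos: [0.5198, -0.0279, 0.1073]
eef_rot: [179.8, -44.8, -108.6]
contact_force: [-0.0, -0.7, 0.2]
gripper_width: 0.0524
```

Call:
{"method": "step_arm", "body": {"increments": [{"tx":0,"ty":0,"tz":0,"ax":0,"ay":0,"az":0,"claw":-1},{"tx":0,"ty":0,"tz":0,"ax":0,"ay":0,"az":0,"claw":-1},{"tx":0,"ty":0,"tz":0,"ax":0,"ay":0,"az":0,"claw":-1},{"tx":0,"ty":0,"tz":0,"ax":0,"ay":0,"az":0,"claw":-1},{"tx":0,"ty":0,"tz":0,"ax":0,"ay":0,"az":0,"claw":-1},{"tx":0,"ty":0,"tz":0,"ax":0,"ay":0,"az":0,"claw":-1},{"tx":0,"ty":0,"tz":0,"ax":0,"ay":0,"az":0,"claw":-1},{"tx":0,"ty":0,"tz":0,"ax":0,"ay":0,"az":0,"claw":-1},{"tx":0,"ty":0,"tz":0,"ax":0,"ay":0,"az":0,"claw":-1}], "newtons": 50}}

```text
time_s: 11.35
tcp_pos: [0.5202, -0.0275, 0.1059]
eef_rot: [179.8, -44.9, -108.4]
contact_force: [5.7, 0.1, 3.5]
gripper_width: 0.0118
```

Run:
```python
from pl import *
o,R=seat([.5202,-.0230],[.3238,.9461])
state(); print((r.get_state()['tcp_pos']-o)@R)
s=r.get_state(); st=(s['tcp_pos'],Ro.from_euler('xyz',s['eef_rot'],degrees=True).as_matrix())
a=go(st[0]+R@[0,.15,0.05],st[1],'lift',st)
# rod +seat z dir after tool down: choose box yaw; tool x axis ~ rod axis
print('rod dir in tool', st[1].T@R[:,2])
bx=np.array([.4664,-.3284])
for yaw in (0.5,-179.5):
    Rb=down(yaw); rd=Rb@st[1].T@R[:,2]; off=rd[:2]*(.093-(st[0]-o)@R[:,2])  # centre offset from tcp
    print(yaw,rd.round(2),off)
    b=go(np.r_[bx-off,.25],Rb,'above box',a,sym=False)
```

```text
{'time_s': 11.35, 'joints': [36.087, 30.1257, -26.6781, 25.0549, -73.9099, -70.6383], 'tcp_pos': [0.5202, -0.0275, 0.1059], 'eef_rot': [179.8192, -44.8885, -108.4479], 'contact_force': [5.6853, 0.0831, 3.4527], 'gripper_width': 0.0118}
[0.00149729 0.00186819 0.07722   ]
lift dp [ 22.9  66.9 141.4] rv [0. 0. 0.] rows>= 3.2 target [0.5431 0.0394 0.2473]
rod dir in tool [ 0.99998297  0.00550365 -0.00194333]
0.5 [1. 0. 0.] [1.57798884e-02 5.08580246e-05]
above box dp [ -92.5 -367.8    2.7] rv [ 42.2  30.5 102.6] rows>= 13.4 target [ 0.4506 -0.3285  0.25  ]
-179.5 [-1. -0.  0.] [-1.57798884e-02 -5.08580246e-05]
above box dp [ -60.9 -367.7    2.7] rv [ 27.9 -38.7 -67.1] rows>= 9.6 target [ 0.4822 -0.3283  0.25  ]
```

Call:
{"method": "step_arm", "body": {"increments": [{"tx":5.7,"ty":16.7,"tz":35,"ax":0,"ay":0,"az":0,"claw":-1},{"tx":5.7,"ty":16.7,"tz":35,"ax":0,"ay":0,"az":0,"claw":-1},{"tx":5.7,"ty":16.7,"tz":35,"ax":0,"ay":0,"az":0,"claw":-1},{"tx":5.7,"ty":16.7,"tz":36,"ax":0,"ay":0,"az":0,"claw":-1}]}}

```text
time_s: 11.75
tcp_pos: [0.5409, 0.0392, 0.2472]
eef_rot: [179.5, -45.0, -108.4]
contact_force: [1.2, 0.2, -1.8]
gripper_width: 0.012
```

Call:
{"method": "step_arm", "body": {"increments": [{"tx":-5.5,"ty":-33.4,"tz":0.2,"ax":2.54,"ay":-3.52,"az":-6.1,"claw":-1},{"tx":-5.5,"ty":-33.4,"tz":0.2,"ax":2.54,"ay":-3.52,"az":-6.1,"claw":-1},{"tx":-5.5,"ty":-33.4,"tz":0.2,"ax":2.54,"ay":-3.52,"az":-6.1,"claw":-1},{"tx":-5.5,"ty":-33.4,"tz":0.2,"ax":2.54,"ay":-3.52,"az":-6.1,"claw":-1},{"tx":-5.5,"ty":-33.4,"tz":0.2,"ax":2.54,"ay":-3.52,"az":-6.1,"claw":-1},{"tx":-5.5,"ty":-33.4,"tz":0.2,"ax":2.54,"ay":-3.52,"az":-6.1,"claw":-1},{"tx":-5.5,"ty":-33.4,"tz":0.2,"ax":2.54,"ay":-3.52,"az":-6.1,"claw":-1},{"tx":-5.5,"ty":-33.4,"tz":0.2,"ax":2.54,"ay":-3.52,"az":-6.1,"claw":-1},{"tx":-5.5,"ty":-33.4,"tz":0.2,"ax":2.54,"ay":-3.52,"az":-6.1,"claw":-1},{"tx":-5.5,"ty":-33.4,"tz":0.2,"ax":2.54,"ay":-3.52,"az":-6.1,"claw":-1},{"tx":-5.5,"ty":-33.4,"tz":0.2,"ax":2.54,"ay":-3.52,"az":-6.1,"claw":-1},{"tx":0,"ty":0,"tz":0,"ax":0,"ay":0,"az":0,"claw":-1}]}}

```text
time_s: 12.95
tcp_pos: [0.4783, -0.333, 0.2486]
eef_rot: [179.8, 0.1, 180.0]
contact_force: [0.1, 0.9, -1.8]
gripper_width: 0.0119
```

Run:
```python
from pl import *
state()
b=go(np.r_[.4822,-.3283,.16],down(-179.5),'above box')
c=cap('top','top2.png'); s=cap('side')
cv2.imwrite('pics/c4.png',np.hstack([cv2.resize(c['image'][150:270,390:510],(400,400)),cv2.resize(s['image'][190:390,240:440],(400,400))]))
W=cloud(s); z=W[...,2]; m=(z>.1)&(z<.114)&(abs(W[...,0]-.466)<.15)&(abs(W[...,1]+.328)<.1); print('side box',cv2.minAreaRect((W[m][:,:2]*1000).astype(np.float32)))
t=np.load('top0.npz'); g=cv2.cvtColor(t['img'],cv2.COLOR_BGR2GRAY); print(g[200:226:6,408:470].tolist())
```

```text
{'time_s': 12.95, 'joints': [-15.8052, 11.0996, -8.9506, -0.2728, -69.9621, -74.1381], 'tcp_pos': [0.4783, -0.333, 0.2486], 'eef_rot': [179.7501, 0.058, 179.9631], 'contact_force': [0.1071, 0.9461, -1.804], 'gripper_width': 0.0119}
above box dp [  3.9   4.7 -88.6] rv [-0.3  0.1  0.5] rows>= 1.8 target [ 0.4822 -0.3283  0.16  ]
side box ((469.5749816894531, -328.0357666015625), (241.61029052734375, 142.7161102294922), 0.6121909022331238)
[[133, 131, 133, 130, 88, 62, 63, 62, 62, 57, 115, 125, 101, 119, 122, 122, 121, 122, 120, 122, 123, 120, 122, 124, 122, 122, 124, 124, 125, 121, 123, 101, 120, 123, 119, 122, 124, 121, 120, 122, 122, 123, 122, 120, 122, 122, 122, 122, 122, 124, 109, 108, 123, 119, 133, 135, 134, 134, 137, 139, 137, 137], [136, 135, 136, 135, 103, 69, 59, 59, 60, 59, 108, 125, 103, 119, 120, 123, 124, 121, 121, 121, 120, 123, 123, 125, 121, 121, 121, 120, 121, 121, 121, 114, 121, 120, 123, 122, 121, 119, 124, 121, 119, 122, 120, 121, 123, 120, 126, 122, 122, 124, 124, 91, 122, 122, 131, 135, 135, 134, 136, 136, 135, 135], [133, 132, 131, 130, 97, 68, 62, 61, 59, 58, 1
[... 170 characters left out ...]
22, 122, 122, 122, 122, 122, 121, 88, 118, 124, 137, 139, 141, 140, 141, 141, 143, 141], [148, 146, 150, 148, 131, 75, 59, 61, 59, 57, 80, 120, 118, 122, 123, 123, 126, 122, 125, 126, 122, 124, 122, 125, 122, 122, 124, 122, 123, 124, 122, 115, 101, 119, 123, 123, 122, 126, 121, 124, 122, 125, 122, 125, 125, 122, 124, 122, 123, 124, 124, 105, 115, 122, 129, 141, 142, 141, 144, 141, 142, 144], [139, 138, 138, 138, 139, 80, 61, 58, 59, 62, 63, 119, 124, 126, 122, 123, 124, 122, 123, 124, 123, 124, 125, 125, 124, 124, 124, 127, 124, 125, 125, 120, 102, 121, 124, 123, 125, 125, 124, 123, 124, 125, 124, 124, 125, 125, 124, 125, 124, 124, 125, 107, 103, 123, 120, 130, 130, 133, 137, 135, 137, 135]]
```

View pics/c4.png

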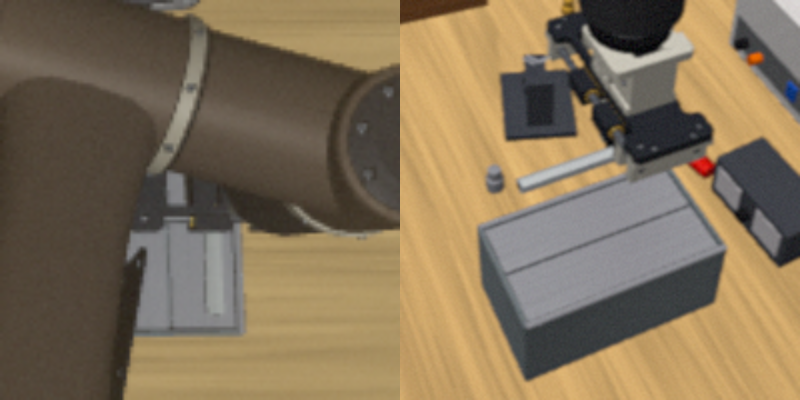

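Call:
{"method": "step_arm", "body": {"increments": [{"tx":4.5,"ty":4,"tz":-30,"ax":-0.3,"ay":0.1,"az":0.5,"claw":-1},{"tx":0,"ty":0,"tz":-30,"ax":0,"ay":0,"az":0,"claw":-1},{"tx":0,"ty":0,"tz":-28,"ax":0,"ay":0,"az":0,"claw":-1},{"tx":0,"ty":0,"tz":-15,"ax":0,"ay":0,"az":0,"claw":-1},{"tx":0,"ty":0,"tz":-15,"ax":0,"ay":0,"az":0,"claw":-1},{"tx":0,"ty":0,"tz":-15,"ax":0,"ay":0,"az":0,"claw":-1},{"tx":0,"ty":0,"tz":0,"ax":0,"ay":0,"az":0,"claw":-1},{"tx":0,"ty":0,"tz":0,"ax":0,"ay":0,"az":0,"claw":-1}]}}

```text
time_s: 13.85
tcp_pos: [0.4856, -0.3237, 0.1154]
eef_rot: [-179.9, -0.2, -178.8]
contact_force: [0.5, 0.2, -0.8]
gripper_width: 0.012
```

Call:
{"method": "step_arm", "body": {"increments": [{"tx":-2,"ty":-5,"tz":0,"ax":0,"ay":0,"az":-0.6,"claw":-1},{"tx":0,"ty":0,"tz":-14,"ax":0,"ay":0,"az":0,"claw":-1},{"tx":0,"ty":0,"tz":-14,"ax":0,"ay":0,"az":0,"claw":-1},{"tx":0,"ty":0,"tz":-14,"ax":0,"ay":0,"az":0,"claw":-1},{"tx":0,"ty":0,"tz":0,"ax":0,"ay":0,"az":0,"claw":-1},{"tx":0,"ty":0,"tz":0,"ax":0,"ay":0,"az":0,"claw":-1}]}}

```text
time_s: 14.45
tcp_pos: [0.4834, -0.33, 0.0742]
eef_rot: [-179.9, -0.1, -179.6]
contact_force: [-0.1, 0.4, -0.6]
gripper_width: 0.0121
```

Run:
```python
from pl import *
state(); s=cap('side')
cv2.imwrite('pics/c5.png',cv2.resize(s['image'][190:390,240:440],(600,600)))
```

```text
{'time_s': 14.45, 'joints': [-15.0723, 20.1607, -21.6637, 0.2383, -48.2818, -74.6547], 'tcp_pos': [0.4834, -0.33, 0.0742], 'eef_rot': [-179.8569, -0.1496, -179.5684], 'contact_force': [-0.1274, 0.3658, -0.6113], 'gripper_width': 0.0121}
```

View pics/c5.png

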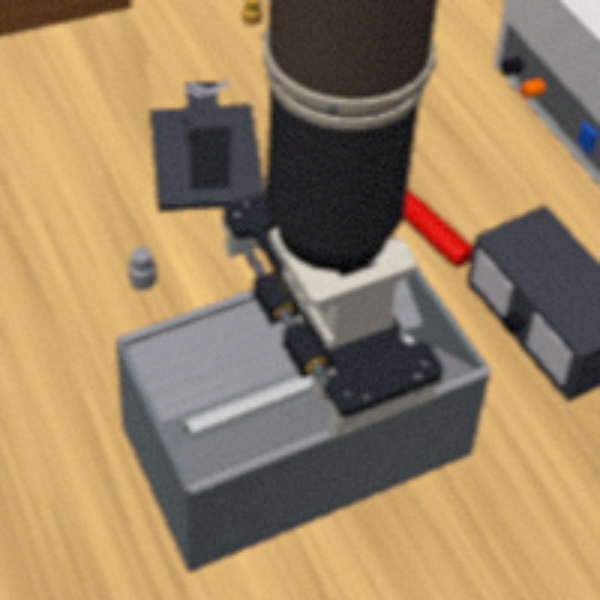

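Call:
{"method": "step_arm", "body": {"increments": [{"tx":0,"ty":0,"tz":0,"ax":0,"ay":0,"az":0,"claw":-0.3},{"tx":0,"ty":0,"tz":0,"ax":0,"ay":0,"az":0,"claw":-0.3},{"tx":0,"ty":0,"tz":0,"ax":0,"ay":0,"az":0,"claw":-0.3},{"tx":0,"ty":0,"tz":0,"ax":0,"ay":0,"az":0,"claw":-0.3},{"tx":0,"ty":0,"tz":0,"ax":0,"ay":0,"az":0,"claw":-0.3},{"tx":0,"ty":0,"tz":0,"ax":0,"ay":0,"az":0,"claw":-0.3}]}}

```text
time_s: 15.1
tcp_pos: [0.4835, -0.3298, 0.0735]
eef_rot: [-179.9, -0.1, -179.6]
contact_force: [1.5, -0.5, 1.3]
gripper_width: 0.0306
```

Run:
```python
from pl import *
state(); s=cap('side')
cv2.imwrite('pics/c6.png',cv2.resize(s['image'][190:390,240:440],(500,500)))
```

```text
{'time_s': 15.1, 'joints': [-15.0583, 20.207, -21.7095, 0.2182, -48.1887, -74.6494], 'tcp_pos': [0.4835, -0.3298, 0.0735], 'eef_rot': [-179.8713, -0.1446, -179.5622], 'contact_force': [1.517, -0.4558, 1.2642], 'gripper_width': 0.0306}
```

View pics/c6.png

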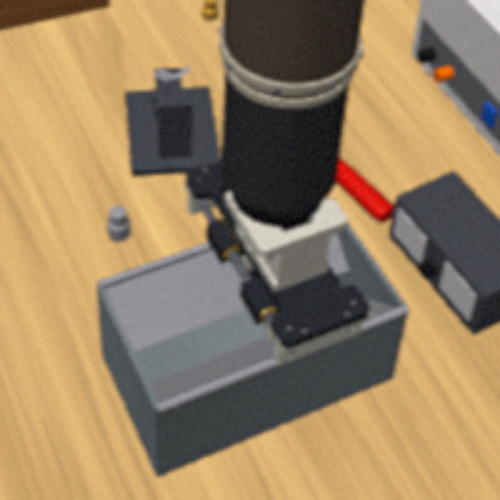

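Call:
{"method": "step_arm", "body": {"increments": [{"tx":0,"ty":0,"tz":30,"ax":0,"ay":0,"az":0,"claw":-0.3},{"tx":0,"ty":0,"tz":40,"ax":0,"ay":0,"az":0,"claw":-0.3},{"tx":0,"ty":0,"tz":45,"ax":0,"ay":0,"az":0,"claw":-0.3},{"tx":0,"ty":0,"tz":45,"ax":0,"ay":0,"az":0,"claw":-0.3},{"tx":0,"ty":0,"tz":45,"ax":0,"ay":0,"az":0,"claw":0.2},{"tx":0,"ty":0,"tz":22,"ax":0,"ay":0,"az":0,"claw":0.2}]}}

```text
time_s: 15.75
tcp_pos: [0.4838, -0.3304, 0.3049]
eef_rot: [-179.7, 0.1, -179.6]
contact_force: [-0.0, 0.5, -0.4]
gripper_width: 0.0413
```

Call:
{"method": "step_arm", "body": {"increments": [{"tx":-1,"ty":45,"tz":0,"ax":0,"ay":0,"az":-0.4,"claw":0.2},{"tx":-1,"ty":45,"tz":0,"ax":0,"ay":0,"az":-0.4,"claw":0.2},{"tx":-1,"ty":45,"tz":0,"ax":0,"ay":0,"az":-0.4,"claw":0.2},{"tx":-1,"ty":45,"tz":0,"ax":0,"ay":0,"az":-0.4,"claw":0.2},{"tx":-1,"ty":45,"tz":0,"ax":0,"ay":0,"az":-0.4,"claw":0.2},{"tx":-1,"ty":45,"tz":0,"ax":0,"ay":0,"az":-0.4,"claw":0.2},{"tx":-1,"ty":45,"tz":0,"ax":0,"ay":0,"az":-0.4,"claw":0.2},{"tx":-1,"ty":45,"tz":0,"ax":0,"ay":0,"az":-0.4,"claw":0.2},{"tx":-1,"ty":45,"tz":0,"ax":0,"ay":0,"az":-0.4,"claw":0.2},{"tx":-1,"ty":45,"tz":0,"ax":0,"ay":0,"az":-0.4,"claw":0.2},{"tx":-1,"ty":45,"tz":0,"ax":0,"ay":0,"az":-0.4,"claw":0.2},{"tx":-1,"ty":45,"tz":0,"ax":0,"ay":0,"az":-0.2,"claw":0.2}]}}

```text
time_s: 16.95
tcp_pos: [0.4704, 0.2119, 0.3003]
eef_rot: [-179.9, -0.2, 175.8]
contact_force: [-0.1, -0.4, -0.7]
gripper_width: 0.0524
```

Call:
{"method": "step_arm", "body": {"increments": [{"tx":0,"ty":35,"tz":0,"ax":0,"ay":0,"az":0,"claw":0.2},{"tx":0,"ty":0,"tz":0,"ax":0,"ay":0,"az":0,"claw":0.2},{"tx":0,"ty":0,"tz":0,"ax":0,"ay":0,"az":0,"claw":0.2}]}}

```text
time_s: 17.25
tcp_pos: [0.4707, 0.2457, 0.2996]
eef_rot: [-179.8, -0.2, 175.9]
contact_force: [0.2, -0.0, -0.2]
gripper_width: 0.0527
```

```bash
cat > vr.py <<'E'
from pl import *
state(); c=cap('top'); p,y,s,ce,b=vrest(c); y=y if y[1]>0 else -y; print('vrest',p,y,s)
d=-y
for q,z in zip(sorted(ce,key=lambda q:q[0]),(.0567,.1218)):
    w=ray(c,q,z)[0,:2]-p; print(q,z,'along d',w@d,'x',w@np.r_[y[1],-y[0]])
E
python3 - <<'E'
from vr import *
h=RA+RX*.021
b=go(np.r_[h,.152],down(-4.15),'grip162')
W=cloud(c); m=(abs(W[...,0]-.467)<.11)&(abs(W[...,1]+.329)<.06); print('flap z',np.nanpercentile(W[m][:,2],[1,5,50,95,99]))
m=(np.linalg.norm(W[...,:2]-h,axis=-1)<.02)&(W[...,2]>.1);print('near rod', m.sum())
E
```

```text
{'time_s': 17.25, 'joints': [48.6826, 4.6707, -10.0552, -0.0754, -75.5813, -142.7445], 'tcp_pos': [0.4707, 0.2457, 0.2996], 'eef_rot': [-179.7997, -0.2439, 175.9187], 'contact_force': [0.2074, -0.0148, -0.1945], 'gripper_width': 0.0527}
vrest [ 0.52062532 -0.02306763] [0.3238571  0.94610601] [np.float64(0.10252763629485227), np.float64(0.12598704443572223)]
[332.7962963  193.88888889] 0.0567 along d -0.03636702964869306 x -0.0002477339717691883
[339.85714286 205.28571429] 0.1218 along d -0.0026929461397455774 x -0.033427689006285476
grip162 dp [   0.2    0.5 -147.9] rv [ 0.2 -0.2 -0. ] rows>= 3.0 target [0.471  0.2455 0.152 ]
flap z [0.00462902 0.10077432 0.10656052 0.11206698 0.11419133]
near rod 365
```

Call:
{"method": "step_arm", "body": {"increments": [{"tx":0,"ty":0,"tz":-45,"ax":0,"ay":0,"az":0,"claw":0.2},{"tx":0,"ty":0,"tz":-45,"ax":0,"ay":0,"az":0,"claw":0.2},{"tx":0,"ty":0,"tz":-38,"ax":0,"ay":0,"az":0,"claw":0.2},{"tx":0,"ty":0,"tz":-20,"ax":0,"ay":0,"az":0,"claw":0.2},{"tx":0,"ty":0,"tz":0,"ax":0,"ay":0,"az":0,"claw":0.2},{"tx":0,"ty":0,"tz":0,"ax":0,"ay":0,"az":0,"claw":-1},{"tx":0,"ty":0,"tz":0,"ax":0,"ay":0,"az":0,"claw":-1},{"tx":0,"ty":0,"tz":0,"ax":0,"ay":0,"az":0,"claw":-1},{"tx":0,"ty":0,"tz":0,"ax":0,"ay":0,"az":0,"claw":-1},{"tx":0,"ty":0,"tz":0,"ax":0,"ay":0,"az":0,"claw":-1},{"tx":0,"ty":0,"tz":0,"ax":0,"ay":0,"az":0,"claw":-1},{"tx":0,"ty":0,"tz":0,"ax":0,"ay":0,"az":0,"claw":-1}], "newtons": 50}}

```text
time_s: 18.5
tcp_pos: [0.4715, 0.2455, 0.1528]
eef_rot: [-179.9, -0.1, 175.9]
contact_force: [-0.2, -0.3, 2.5]
gripper_width: 0.013
```

Call:
{"method": "step_arm", "body": {"increments": [{"tx":0,"ty":0,"tz":0,"ax":0,"ay":0,"az":0,"claw":-1},{"tx":0,"ty":0,"tz":0,"ax":0,"ay":0,"az":0,"claw":-1},{"tx":0,"ty":0,"tz":30,"ax":0,"ay":0,"az":0,"claw":-1},{"tx":0,"ty":0,"tz":40,"ax":0,"ay":0,"az":0,"claw":-1},{"tx":0,"ty":0,"tz":40,"ax":0,"ay":0,"az":0,"claw":-1},{"tx":0,"ty":0,"tz":40,"ax":0,"ay":0,"az":0,"claw":-1},{"tx":0,"ty":0,"tz":28,"ax":0,"ay":0,"az":0,"claw":-1},{"tx":0,"ty":0,"tz":0,"ax":0,"ay":0,"az":0,"claw":-1}]}}

```text
time_s: 19.3
tcp_pos: [0.4724, 0.246, 0.3343]
eef_rot: [179.9, 0.1, 175.8]
contact_force: [-0.4, -0.0, -1.1]
gripper_width: 0.0131
```

Run:
```python
from vr import *
o,R=seat([.5205,-.0230],[.3238,.9461]); Rt=frame(-R[:,2],-R[:,0]); zg=.142
b=go(o+R@[0,.09,zg+.004],Rt,'pre',sym=False)
go(o+R@[0,.03,zg+.004],Rt,'near',b)
c2=cap('side'); W=cloud(c2); t=r.get_state()['tcp_pos']
m=(np.linalg.norm(W[...,:2]-t[:2],axis=-1)<.04)&(W[...,2]>.12)&(W[...,2]<t[2]-.025); q=W[m]
for a in np.arange(.14,.32,.03):
  k=abs(q[:,2]-a)<.015; print(a.round(2),k.sum(),np.median(q[k],0).round(4) if k.any() else '')
```

```text
{'time_s': 19.3, 'joints': [48.6108, 3.8114, -6.6251, -0.0059, -79.409, -142.7708], 'tcp_pos': [0.4724, 0.246, 0.3343], 'eef_rot': [179.8735, 0.0889, 175.8389], 'contact_force': [-0.4037, -0.0424, -1.1063], 'gripper_width': 0.0131}
vrest [ 0.52062532 -0.02306763] [0.3238571  0.94610601] [np.float64(0.10252763629485227), np.float64(0.12598704443572223)]
[332.94736842 193.50877193] 0.0567 along d -0.036293211145531 x 0.001118542730862961
[349.5 207.5] 0.1218 along d 0.028578484352173358 x -0.030337729001269114
pre dp [  52.  -259.8 -114.8] rv [ 26.6 -40.3  71.1] rows>= 10.0 target [ 0.5235 -0.0141  0.2169]
near dp [-13.7 -40.1 -42.4] rv [0. 0. 0.] rows>= 1.2 target [ 0.5098 -0.0542  0.1745]
0.14 23 [0.435  0.2419 0.1424]
0.17 12 [0.4356 0.2459 0.1613]
0.2 35 [0.4732 0.2404 0.2048]
0.23 46 [0.473  0.2408 0.2294]
0.26 53 [0.4733 0.2412 0.2611]
0.29 52 [0.4725 0.2411 0.2921]
```

Call:
{"method": "step_arm", "body": {"increments": [{"tx":4.3,"ty":-21.7,"tz":0,"ax":2.22,"ay":-3.36,"az":5.93,"claw":-1},{"tx":4.3,"ty":-21.7,"tz":0,"ax":2.22,"ay":-3.36,"az":5.93,"claw":-1},{"tx":4.3,"ty":-21.7,"tz":0,"ax":2.22,"ay":-3.36,"az":5.93,"claw":-1},{"tx":4.3,"ty":-21.7,"tz":0,"ax":2.22,"ay":-3.36,"az":5.93,"claw":-1},{"tx":4.3,"ty":-21.7,"tz":0,"ax":2.22,"ay":-3.36,"az":5.93,"claw":-1},{"tx":4.3,"ty":-21.7,"tz":0,"ax":2.22,"ay":-3.36,"az":5.93,"claw":-1},{"tx":4.3,"ty":-21.7,"tz":0,"ax":2.22,"ay":-3.36,"az":5.93,"claw":-1},{"tx":4.3,"ty":-21.7,"tz":0,"ax":2.22,"ay":-3.36,"az":5.93,"claw":-1},{"tx":4.3,"ty":-21.7,"tz":0,"ax":2.22,"ay":-3.36,"az":5.93,"claw":-1},{"tx":4.3,"ty":-21.7,"tz":0,"ax":2.22,"ay":-3.36,"az":5.93,"claw":-1},{"tx":4.3,"ty":-21.7,"tz":0,"ax":2.22,"ay":-3.36,"az":5.93,"claw":-1},{"tx":4.3,"ty":-21.7,"tz":0,"ax":2.22,"ay":-3.36,"az":5.93,"claw":-1}]}}

```text
time_s: 20.6
tcp_pos: [0.5164, 0.0056, 0.3271]
eef_rot: [176.5, 41.1, -116.9]
contact_force: [0.7, 0.4, -2.0]
gripper_width: 0.0136
```

Call:
{"method": "step_arm", "body": {"increments": [{"tx":0,"ty":0,"tz":-39,"ax":0,"ay":0,"az":0,"claw":-1},{"tx":0,"ty":0,"tz":-39,"ax":0,"ay":0,"az":0,"claw":-1},{"tx":0,"ty":0,"tz":-37,"ax":0,"ay":0,"az":0,"claw":-1},{"tx":0,"ty":0,"tz":0,"ax":0,"ay":0,"az":0,"claw":-1},{"tx":0,"ty":0,"tz":0,"ax":0,"ay":0,"az":0,"claw":-1},{"tx":0,"ty":0,"tz":0,"ax":0,"ay":0,"az":0,"claw":-1}]}}

```text
time_s: 21.2
tcp_pos: [0.5178, 0.0057, 0.2146]
eef_rot: [176.6, 40.9, -117.0]
contact_force: [0.2, 0.7, -0.2]
gripper_width: 0.0131
```

Run:
```python
from pl import *
state()
o,R=seat([.5205,-.0230],[.3238,.9461]); Rt=frame(-R[:,2],-R[:,0]); zg=.142
print((r.get_state()['tcp_pos']-o)@R)
b=go(o+R@[0,.02,zg+.004],Rt,'near',sym=True)
b=go(o+R@[0,.002,zg+.004],Rt,'lay',b)
rodfit(cap('top'),o,R,ymax=.12)
```

```text
{'time_s': 21.2, 'joints': [-11.4699, 7.4326, -13.8742, -44.3681, -67.3488, 3.0316], 'tcp_pos': [0.5178, 0.0057, 0.2146], 'eef_rot': [176.6415, 40.8989, -117.0465], 'contact_force': [0.1706, 0.7476, -0.2366], 'gripper_width': 0.0131}
[-0.01183996  0.10038408  0.13245737]
near dp [-10.3 -66.7 -47.3] rv [ 2.8 -3.9  5.9] rows>= 1.6 target [ 0.5075 -0.0609  0.1674]
lay dp [ -4.1 -12.  -12.7] rv [0. 0. 0.] rows>= 0.4 target [ 0.5034 -0.073   0.1547]
-20 2 [-3.9 96.8 -6.2]
-5 2 [-3.9 95.8  2.7]
10 3 [-3.7 95.9 15.1]
25 3 [ -5.5 100.7  37. ]
40 2 [ -4.8 100.9  49.8]
55 2 [-4.3 99.6 60. ]
70 2 [ -5.5 101.2  76.2]
130 5 [ -1.1 108.9 138.1]
```

Call:
{"method": "step_arm", "body": {"increments": [{"tx":-1,"ty":-20,"tz":0,"ax":1.4,"ay":-1.95,"az":2.95,"claw":-1},{"tx":-1,"ty":-17,"tz":-7,"ax":1.4,"ay":-1.95,"az":2.95,"claw":-1},{"tx":-4,"ty":-15,"tz":-20,"ax":0,"ay":0,"az":0,"claw":-1},{"tx":-4,"ty":-15,"tz":-20,"ax":0,"ay":0,"az":0,"claw":-1},{"tx":0,"ty":0,"tz":0,"ax":0,"ay":0,"az":0,"claw":-1},{"tx":0,"ty":0,"tz":0,"ax":0,"ay":0,"az":0,"claw":-1},{"tx":0,"ty":0,"tz":0,"ax":0,"ay":0,"az":0,"claw":-1}]}}

```text
time_s: 21.95
tcp_pos: [0.5079, -0.0609, 0.1678]
eef_rot: [-179.9, 45.0, -108.7]
contact_force: [0.4, -0.5, -1.9]
gripper_width: 0.0134
```

Run:
```python
from pl import *
state()
o,R=seat([.5205,-.0230],[.3238,.9461]); Rt=frame(-R[:,2],-R[:,0]); zg=.142
print((r.get_state()['tcp_pos']-o)@R)
b=go(o+R@[0,.002,zg+.004],Rt,'lay')
rodfit(cap('top'),o,R,ymax=.12)
```

```text
{'time_s': 21.95, 'joints': [-22.588, 15.8694, -11.7876, -47.4545, -73.2455, 22.743], 'tcp_pos': [0.5079, -0.0609, 0.1678], 'eef_rot': [-179.871, 44.984, -108.739], 'contact_force': [0.3987, -0.4546, -1.934], 'gripper_width': 0.0134}
[0.0003548  0.02045816 0.14616276]
lay dp [ -4.5 -12.1 -13.2] rv [ 0.   0.1 -0.1] rows>= 0.4 target [ 0.5034 -0.073   0.1547]
-5 7 [-1.1 26.8  5.3]
10 11 [-2.6 25.6 17.1]
25 9 [-0.6 29.  32.1]
40 12 [-1.  28.3 47.2]
55 10 [-1.2 28.  61.8]
70 12 [ 0.4 28.2 77.1]
85 12 [ 0.1 27.1 93. ]
100 13 [ -1.1  27.7 107.8]
115 10 [ -1.2  28.2 122.2]
130 9 [  0.3  27.8 133.9]
```

Call:
{"method": "step_arm", "body": {"increments": [{"tx":-2,"ty":-6,"tz":-6.5,"ax":0,"ay":0,"az":0,"claw":-1},{"tx":-2.5,"ty":-6,"tz":-6.5,"ax":0,"ay":0,"az":0,"claw":-1},{"tx":0,"ty":0,"tz":0,"ax":0,"ay":0,"az":0,"claw":-1},{"tx":0,"ty":0,"tz":0,"ax":0,"ay":0,"az":0,"claw":0.2},{"tx":0,"ty":0,"tz":0,"ax":0,"ay":0,"az":0,"claw":0.2},{"tx":0,"ty":0,"tz":0,"ax":0,"ay":0,"az":0,"claw":0.2},{"tx":0,"ty":0,"tz":0,"ax":0,"ay":0,"az":0,"claw":0.2},{"tx":0,"ty":0,"tz":0,"ax":0,"ay":0,"az":0,"claw":0.2},{"tx":0,"ty":0,"tz":0,"ax":0,"ay":0,"az":0,"claw":0.2},{"tx":0,"ty":0,"tz":0,"ax":0,"ay":0,"az":0,"claw":0.2},{"tx":0,"ty":0,"tz":0,"ax":0,"ay":0,"az":0,"claw":0.2},{"tx":0,"ty":0,"tz":0,"ax":0,"ay":0,"az":0,"claw":0.2}]}}

```text
time_s: 23.2
tcp_pos: [0.5026, -0.0731, 0.153]
eef_rot: [179.9, 45.0, -108.9]
contact_force: [-0.2, 0.0, -0.0]
gripper_width: 0.0526
```

Run:
```python
from pl import *
state()
o,R=seat([.5205,-.0230],[.3238,.9461])
rodfit(cap('top'),o,R,ymax=.12,zmax=.18)
```

```text
{'time_s': 23.2, 'joints': [-24.0647, 17.3245, -12.1226, -47.378, -73.0813, 24.8829], 'tcp_pos': [0.5026, -0.0731, 0.153], 'eef_rot': [179.8874, 44.9905, -108.9425], 'contact_force': [-0.2247, 0.029, -0.0091], 'gripper_width': 0.0526}
-20 2 [-2.6  2.8 -6.9]
-5 9 [-0.6  7.   3.7]
10 12 [-1.4  6.3 20.4]
25 10 [-0.4  6.5 30.3]
40 14 [-0.4  8.1 47.1]
55 13 [-0.9  8.  63.9]
70 12 [-0.7  5.1 79.4]
85 12 [ 0.2  6.8 92.1]
100 11 [ -2.2   8.  109.2]
115 15 [ -1.    7.7 123.9]
130 13 [ -0.8   6.8 137.7]
145 18 [ -1.5   6.6 156.2]
160 6 [  2.1   2.7 160.6]
```

Rod 162 is seated. Back off and turn for the side grasp.

Call:
{"method": "step_arm", "body": {"increments": [{"tx":-5,"ty":-13,"tz":38,"ax":0,"ay":0,"az":0,"claw":0.2},{"tx":-5,"ty":-13,"tz":38,"ax":0,"ay":0,"az":0,"claw":0.2},{"tx":-4,"ty":-14,"tz":37,"ax":0,"ay":0,"az":0,"claw":0.2},{"tx":5.4,"ty":15.4,"tz":0,"ax":-7.08,"ay":2.46,"az":0,"claw":0.2},{"tx":5.4,"ty":15.4,"tz":0,"ax":-7.08,"ay":2.46,"az":0,"claw":0.2},{"tx":5.4,"ty":15.4,"tz":0,"ax":-7.08,"ay":2.46,"az":0,"claw":0.2},{"tx":5.4,"ty":15.4,"tz":0,"ax":-7.08,"ay":2.46,"az":0,"claw":0.2},{"tx":5.4,"ty":15.4,"tz":0,"ax":-7.08,"ay":2.46,"az":0,"claw":0.2},{"tx":5.4,"ty":15.4,"tz":0,"ax":-7.08,"ay":2.46,"az":0,"claw":0.2}]}}

```text
time_s: 24.15
tcp_pos: [0.5216, -0.0197, 0.2678]
eef_rot: [180.0, -0.2, -109.0]
contact_force: [0.7, -0.8, -0.4]
gripper_width: 0.0527
```

Call:
{"method": "step_arm", "body": {"increments": [{"tx":5.4,"ty":15.4,"tz":0,"ax":-7.08,"ay":2.46,"az":0,"claw":0.2},{"tx":5.4,"ty":15.4,"tz":0,"ax":-7.08,"ay":2.46,"az":0,"claw":0.2},{"tx":5.4,"ty":15.4,"tz":0,"ax":-7.08,"ay":2.46,"az":0,"claw":0.2},{"tx":5.4,"ty":15.4,"tz":0,"ax":-7.08,"ay":2.46,"az":0,"claw":0.2},{"tx":5.4,"ty":15.4,"tz":0,"ax":-7.08,"ay":2.46,"az":0,"claw":0.2},{"tx":5.4,"ty":15.4,"tz":0,"ax":-7.08,"ay":2.46,"az":0,"claw":0.2},{"tx":0,"ty":0,"tz":-28,"ax":0,"ay":0,"az":0,"claw":0.2},{"tx":0,"ty":0,"tz":-28,"ax":0,"ay":0,"az":0,"claw":0.2},{"tx":0,"ty":0,"tz":0,"ax":0,"ay":0,"az":0,"claw":0.2},{"tx":0,"ty":0,"tz":0,"ax":0,"ay":0,"az":0,"claw":0.2}]}}

```text
time_s: 25.15
tcp_pos: [0.5535, 0.0716, 0.2106]
eef_rot: [179.6, -45.0, -108.9]
contact_force: [0.4, -0.2, 1.1]
gripper_width: 0.0523
```

Run:
```python
from vr import *
o,R=seat([.5205,-.0230],[.3238,.9461])
b=go(o+R@[0,.04,.078],frame(-R[:,1],R[:,0]),'pregrip')
go(o+R@[0,.001,.078],b[1],'grip',b)
```

```text
{'time_s': 25.15, 'joints': [41.2776, 29.626, -9.6171, 20.1898, -91.7771, -67.3656], 'tcp_pos': [0.5535, 0.0716, 0.2106], 'eef_rot': [179.5695, -45.014, -108.9228], 'contact_force': [0.4398, -0.1804, 1.1445], 'gripper_width': 0.0523}
vrest [ 0.51768325 -0.03037877] [0.31075209 0.950491  ] [np.float64(0.10290895423378428), np.float64(0.1428676424058427)]
[330.5        205.66666667] 0.0567 along d -0.03955135212966064 x -0.03898615484233181
[343.80138568 198.08775982] 0.1218 along d -0.006004291394405429 x -0.0071250356297676174
pregrip dp [-26.2 -73.8 -78. ] rv [-0.2 -0.2  0.3] rows>= 2.2 target [ 0.5277 -0.0021  0.1334]
grip dp [ -8.9 -26.1 -27.6] rv [0. 0. 0.] rows>= 0.8 target [ 0.5187 -0.0282  0.1059]
```

Call:
{"method": "step_arm", "body": {"increments": [{"tx":-10,"ty":-29,"tz":-31,"ax":0,"ay":0,"az":0,"claw":0.2},{"tx":-10,"ty":-29,"tz":-31,"ax":0,"ay":0,"az":0,"claw":0.2},{"tx":-8,"ty":-24,"tz":-25,"ax":0,"ay":0,"az":0,"claw":0.2},{"tx":-7,"ty":-18,"tz":-18,"ax":0,"ay":0,"az":0,"claw":0.2},{"tx":0,"ty":0,"tz":0,"ax":0,"ay":0,"az":0,"claw":0.2},{"tx":0,"ty":0,"tz":0,"ax":0,"ay":0,"az":0,"claw":0.2}]}}

```text
time_s: 25.8
tcp_pos: [0.5193, -0.0283, 0.1067]
eef_rot: [179.7, -44.8, -109.1]
contact_force: [-0.5, 0.0, 0.6]
gripper_width: 0.0525
```

Call:
{"method": "step_arm", "body": {"increments": [{"tx":0,"ty":0,"tz":0,"ax":0,"ay":0,"az":0,"claw":-1},{"tx":0,"ty":0,"tz":0,"ax":0,"ay":0,"az":0,"claw":-1},{"tx":0,"ty":0,"tz":0,"ax":0,"ay":0,"az":0,"claw":-1},{"tx":0,"ty":0,"tz":0,"ax":0,"ay":0,"az":0,"claw":-1},{"tx":0,"ty":0,"tz":0,"ax":0,"ay":0,"az":0,"claw":-1},{"tx":0,"ty":0,"tz":0,"ax":0,"ay":0,"az":0,"claw":-1},{"tx":0,"ty":0,"tz":0,"ax":0,"ay":0,"az":0,"claw":-1},{"tx":0,"ty":0,"tz":0,"ax":0,"ay":0,"az":0,"claw":-1},{"tx":0,"ty":0,"tz":0,"ax":0,"ay":0,"az":0,"claw":-1}], "newtons": 50}}

```text
time_s: 26.7
tcp_pos: [0.5202, -0.0277, 0.1058]
eef_rot: [179.8, -44.9, -109.0]
contact_force: [4.8, -0.5, 3.0]
gripper_width: 0.0124
```

Call:
{"method": "step_arm", "body": {"increments": [{"tx":5.7,"ty":16.7,"tz":35,"ax":0,"ay":0,"az":0,"claw":-1},{"tx":5.7,"ty":16.7,"tz":35,"ax":0,"ay":0,"az":0,"claw":-1},{"tx":5.7,"ty":16.7,"tz":35,"ax":0,"ay":0,"az":0,"claw":-1},{"tx":5.7,"ty":16.7,"tz":36,"ax":0,"ay":0,"az":0,"claw":-1}]}}

```text
time_s: 27.1
tcp_pos: [0.541, 0.0391, 0.2472]
eef_rot: [179.5, -45.0, -108.9]
contact_force: [0.9, 0.8, -0.9]
gripper_width: 0.0119
```

Call:
{"method": "step_arm", "body": {"increments": [{"tx":-6.5,"ty":-33.4,"tz":0.2,"ax":2.54,"ay":-3.52,"az":-6.1,"claw":-1},{"tx":-6.5,"ty":-33.4,"tz":0.2,"ax":2.54,"ay":-3.52,"az":-6.1,"claw":-1},{"tx":-6.5,"ty":-33.4,"tz":0.2,"ax":2.54,"ay":-3.52,"az":-6.1,"claw":-1},{"tx":-6.5,"ty":-33.4,"tz":0.2,"ax":2.54,"ay":-3.52,"az":-6.1,"claw":-1},{"tx":-6.5,"ty":-33.4,"tz":0.2,"ax":2.54,"ay":-3.52,"az":-6.1,"claw":-1},{"tx":-6.5,"ty":-33.4,"tz":0.2,"ax":2.54,"ay":-3.52,"az":-6.1,"claw":-1},{"tx":-6.5,"ty":-33.4,"tz":0.2,"ax":2.54,"ay":-3.52,"az":-6.1,"claw":-1},{"tx":-6.5,"ty":-33.4,"tz":0.2,"ax":2.54,"ay":-3.52,"az":-6.1,"claw":-1},{"tx":-6.5,"ty":-33.4,"tz":0.2,"ax":2.54,"ay":-3.52,"az":-6.1,"claw":-1},{"tx":-6.5,"ty":-33.4,"tz":0.2,"ax":2.54,"ay":-3.52,"az":-6.1,"claw":-1},{"tx":-6.5,"ty":-33.4,"tz":0.2,"ax":2.54,"ay":-3.52,"az":-6.1,"claw":-1}]}}

```text
time_s: 28.2
tcp_pos: [0.4691, -0.3301, 0.2484]
eef_rot: [179.3, 0.1, 179.9]
contact_force: [1.3, -0.3, -1.1]
gripper_width: 0.0118
```

Call:
{"method": "step_arm", "body": {"increments": [{"tx":0,"ty":0,"tz":-40,"ax":0,"ay":0,"az":0,"claw":-1},{"tx":0,"ty":0,"tz":-40,"ax":0,"ay":0,"az":0,"claw":-1},{"tx":0,"ty":0,"tz":-20,"ax":0,"ay":0,"az":0,"claw":-1},{"tx":0,"ty":0,"tz":0,"ax":0,"ay":0,"az":0,"claw":-1},{"tx":0,"ty":0,"tz":0,"ax":0,"ay":0,"az":0,"claw":-1},{"tx":0,"ty":0,"tz":0,"ax":0,"ay":0,"az":0,"claw":-1}]}}

```text
time_s: 28.8
tcp_pos: [0.4707, -0.3292, 0.1499]
eef_rot: [179.5, 0.1, -179.8]
contact_force: [0.2, -0.1, -0.7]
gripper_width: 0.012
```

```bash
cat > bx.py <<'E'
from pl import *
state()
W=cloud(cap('side')); t=r.get_state()['tcp_pos']
m=(abs(W[...,0]-t[0])<.13)&(abs(W[...,1]-t[1])<.02)&(abs(W[...,2]-t[2]-.005)<.012); q=W[m]-t
for a in np.arange(-.12,.12,.02):
    k=abs(q[:,0]-a)<.01
    if k.sum(): print(a.round(2),k.sum(),(np.median(q[k],0)*1000).round(1))
print(np.percentile(q[:,0],[0,2,98,100])*1000)
E
python3 - <<'E'
from bx import *
go(np.r_[.470,-.329,.073],down(-179.5),'box')
E
```

```text
{'time_s': 28.8, 'joints': [-15.823, 14.7215, -17.6625, -0.6152, -57.7123, -73.6396], 'tcp_pos': [0.4707, -0.3292, 0.1499], 'eef_rot': [179.474, 0.0526, -179.7919], 'contact_force': [0.165, -0.1004, -0.714], 'gripper_width': 0.012}
-0.08 51 [-77.7  -2.3   6.9]
-0.06 72 [-60.1  -3.3   7.2]
-0.04 71 [-40.4  -2.7   7.2]
-0.02 68 [-19.8  -2.5   7. ]
0.0 21 [-8.5 -5.1  9.2]
0.08 1 [79.9  4.9  7.8]
[-82.43114352 -81.66202517  -6.79667176  79.94868951]
box dp [ -0.7   0.1 -76.9] rv [-0.5  0.1  0.3] rows>= 1.5 target [ 0.47  -0.329  0.073]
```

Rod is level and in the grip, end at −82 mm as expected. Push down, release, retreat.

Call:
{"method": "step_arm", "body": {"increments": [{"tx":-0.7,"ty":0,"tz":-20,"ax":-0.5,"ay":0,"az":0.3,"claw":-1},{"tx":0,"ty":0,"tz":-15,"ax":0,"ay":0,"az":0,"claw":-1},{"tx":0,"ty":0,"tz":-14,"ax":0,"ay":0,"az":0,"claw":-1},{"tx":0,"ty":0,"tz":-14,"ax":0,"ay":0,"az":0,"claw":-1},{"tx":0,"ty":0,"tz":-14,"ax":0,"ay":0,"az":0,"claw":-1},{"tx":0,"ty":0,"tz":0,"ax":0,"ay":0,"az":0,"claw":-1},{"tx":0,"ty":0,"tz":0,"ax":0,"ay":0,"az":0,"claw":-1}]}}

```text
time_s: 29.55
tcp_pos: [0.4697, -0.329, 0.0724]
eef_rot: [179.9, 0.0, -179.5]
contact_force: [0.5, -1.0, -0.0]
gripper_width: 0.0119
```

Call:
{"method": "step_arm", "body": {"increments": [{"tx":0,"ty":0,"tz":0,"ax":0,"ay":0,"az":0,"claw":-0.3},{"tx":0,"ty":0,"tz":0,"ax":0,"ay":0,"az":0,"claw":-0.3},{"tx":0,"ty":0,"tz":0,"ax":0,"ay":0,"az":0,"claw":-0.3},{"tx":0,"ty":0,"tz":0,"ax":0,"ay":0,"az":0,"claw":-0.3},{"tx":0,"ty":0,"tz":0,"ax":0,"ay":0,"az":0,"claw":-0.3},{"tx":0,"ty":0,"tz":0,"ax":0,"ay":0,"az":0,"claw":-0.3},{"tx":0,"ty":0,"tz":0,"ax":0,"ay":0,"az":0,"claw":-0.3}]}}

```text
time_s: 30.25
tcp_pos: [0.4692, -0.329, 0.0714]
eef_rot: [179.9, -0.0, -179.5]
contact_force: [0.9, -0.6, 2.0]
gripper_width: 0.0304
```

Run:
```python
from pl import *
state(); s=cap('side')
cv2.imwrite('pics/c7.png',cv2.resize(s['image'][190:390,240:440],(500,500)))
```

```text
{'time_s': 30.25, 'joints': [-15.5225, 19.3844, -23.2452, -0.0796, -47.4327, -73.9469], 'tcp_pos': [0.4692, -0.329, 0.0714], 'eef_rot': [179.9265, -0.0437, -179.5232], 'contact_force': [0.8629, -0.6388, 2.0233], 'gripper_width': 0.0304}
```

View pics/c7.png

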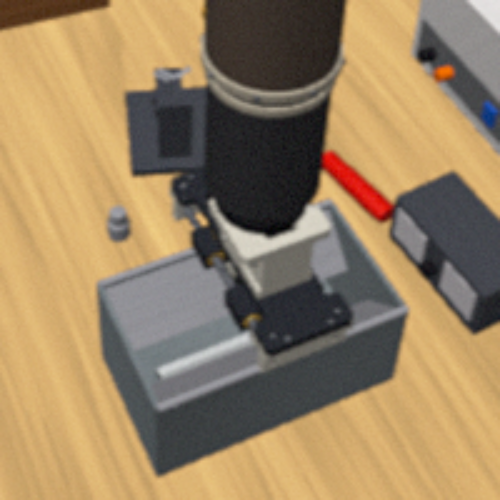

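Run:
```python
from pl import *
s=cap('side'); W=cloud(s); g=cv2.cvtColor(s['image'],cv2.COLOR_BGR2GRAY)
for u in (304,308,313,318,323,328,333):
    v=np.arange(310,352); k=v[np.argmax(g[v,u])]; print(u,k,g[k,u],(W[k,u]*1000).round(1), [ (W[k+d,u]*1000).round(0).tolist() for d in(-8,-4,4,8)])
```

```text
304 338 206 [ 389.  -310.7   20.8] [[400.0, -284.0, 10.0], [397.0, -292.0, 7.0], [373.0, -349.0, 71.0], [366.0, -367.0, 87.0]]
308 337 209 [ 398.3 -312.2   21.3] [[411.0, -283.0, 5.0], [406.0, -293.0, 6.0], [382.0, -350.0, 71.0], [375.0, -368.0, 86.0]]
313 334 205 [ 411.7 -310.2   22.4] [[425.0, -281.0, 6.0], [420.0, -290.0, 6.0], [409.0, -316.0, 16.0], [387.0, -366.0, 86.0]]
318 332 202 [ 424.1 -310.7   23.7] [[438.0, -281.0, 8.0], [433.0, -292.0, 8.0], [421.0, -317.0, 18.0], [399.0, -365.0, 85.0]]
323 331 204 [ 435.8 -312.9   23.7] [[450.0, -282.0, 5.0], [446.0, -293.0, 6.0], [418.0, -349.0, 70.0], [408.0, -370.0, 90.0]]
328 329 202 [ 448.9 -312.4   23.2] [[463.0, -282.0, 7.0], [458.0, -294.0, 9.0], [431.0, -347.0, 66.0], [421.0, -368.0, 88.0]]
333 326 203 [ 463.6 -308.8   21.8] [[478.0, -280.0, 7.0], [473.0, -290.0, 7.0], [460.0, -316.0, 17.0], [436.0, -363.0, 82.0]]
```

Call:
{"method": "step_arm", "body": {"increments": [{"tx":0,"ty":0,"tz":30,"ax":0,"ay":0,"az":0,"claw":-0.3},{"tx":0,"ty":0,"tz":40,"ax":0,"ay":0,"az":0,"claw":-0.3},{"tx":0,"ty":0,"tz":45,"ax":0,"ay":0,"az":0,"claw":-0.3},{"tx":0,"ty":0,"tz":45,"ax":0,"ay":0,"az":0,"claw":-0.3},{"tx":0,"ty":0,"tz":45,"ax":0,"ay":0,"az":0,"claw":0.2},{"tx":0,"ty":0,"tz":23,"ax":0,"ay":0,"az":0,"claw":0.2}]}}

```text
time_s: 30.95
tcp_pos: [0.4693, -0.3294, 0.3034]
eef_rot: [-180.0, 0.1, -179.5]
contact_force: [0.8, -1.3, -0.2]
gripper_width: 0.0414
```

Call:
{"method": "step_arm", "body": {"increments": [{"tx":-3,"ty":44,"tz":0,"ax":0,"ay":0,"az":-0.4,"claw":0.2},{"tx":-3,"ty":44,"tz":0,"ax":0,"ay":0,"az":-0.4,"claw":0.2},{"tx":-3,"ty":44,"tz":0,"ax":0,"ay":0,"az":-0.4,"claw":0.2},{"tx":-3,"ty":44,"tz":0,"ax":0,"ay":0,"az":-0.4,"claw":0.2},{"tx":-3,"ty":44,"tz":0,"ax":0,"ay":0,"az":-0.4,"claw":0.2},{"tx":-3,"ty":44,"tz":0,"ax":0,"ay":0,"az":-0.4,"claw":0.2},{"tx":-3,"ty":44,"tz":0,"ax":0,"ay":0,"az":-0.4,"claw":0.2},{"tx":-3,"ty":44,"tz":0,"ax":0,"ay":0,"az":-0.4,"claw":0.2},{"tx":-3,"ty":44,"tz":0,"ax":0,"ay":0,"az":-0.4,"claw":0.2},{"tx":-3,"ty":44,"tz":0,"ax":0,"ay":0,"az":-0.4,"claw":0.2},{"tx":-3,"ty":44,"tz":0,"ax":0,"ay":0,"az":-0.4,"claw":0.2},{"tx":-3,"ty":44,"tz":0,"ax":0,"ay":0,"az":-0.2,"claw":0.2}]}}

```text
time_s: 32.15
tcp_pos: [0.4319, 0.2005, 0.299]
eef_rot: [179.9, -0.1, 175.9]
contact_force: [1.5, -0.6, 0.1]
gripper_width: 0.0526
```

Call:
{"method": "step_arm", "body": {"increments": [{"tx":-4,"ty":49,"tz":0,"ax":0,"ay":0,"az":0,"claw":0.2},{"tx":0,"ty":0,"tz":0,"ax":0,"ay":0,"az":0,"claw":0.2},{"tx":0,"ty":0,"tz":0,"ax":0,"ay":0,"az":0,"claw":0.2}]}}

```text
time_s: 32.45
tcp_pos: [0.4282, 0.2486, 0.2983]
eef_rot: [-180.0, -0.2, 176.0]
contact_force: [0.4, -0.8, 0.2]
gripper_width: 0.0525
```

Run:
```python
from vr import *
h=RA-RX*.021
b=go(np.r_[h,.146],down(-4.15),'grip150')
W=cloud(c); m=(abs(W[...,0]-.467)<.11)&(abs(W[...,1]+.329)<.06); print('flap z',np.nanpercentile(W[m][:,2],[5,50,95]))
```

```text
{'time_s': 32.45, 'joints': [52.829, 0.9572, -14.1529, -0.1285, -74.9972, -146.8073], 'tcp_pos': [0.4282, 0.2486, 0.2983], 'eef_rot': [-179.978, -0.1626, 175.9883], 'contact_force': [0.36, -0.8467, 0.2414], 'gripper_width': 0.0525}
vrest [ 0.52062532 -0.02306763] [0.3238571  0.94610601] [np.float64(0.10252763629485227), np.float64(0.12598704443572223)]
[332.94230769 194.09615385] 0.0567 along d -0.035686274401785935 x -0.000750100549181312
[352.7037037  198.33333333] 0.1218 along d 0.029078073742568603 x 0.000672457771422864
grip150 dp [   0.7    0.8 -152.6] rv [-0.  -0.1 -0.1] rows>= 3.1 target [0.4292 0.2485 0.146 ]
flap z [0.10076593 0.10662704 0.11214126]
```

Call:
{"method": "step_arm", "body": {"increments": [{"tx":0.7,"ty":0,"tz":-45,"ax":0,"ay":0,"az":0,"claw":0.2},{"tx":0,"ty":0,"tz":-45,"ax":0,"ay":0,"az":0,"claw":0.2},{"tx":0,"ty":0,"tz":-40,"ax":0,"ay":0,"az":0,"claw":0.2},{"tx":0,"ty":0,"tz":-22.5,"ax":0,"ay":0,"az":0,"claw":0.2},{"tx":0,"ty":0,"tz":0,"ax":0,"ay":0,"az":0,"claw":0.2},{"tx":0,"ty":0,"tz":0,"ax":0,"ay":0,"az":0,"claw":-1},{"tx":0,"ty":0,"tz":0,"ax":0,"ay":0,"az":0,"claw":-1},{"tx":0,"ty":0,"tz":0,"ax":0,"ay":0,"az":0,"claw":-1},{"tx":0,"ty":0,"tz":0,"ax":0,"ay":0,"az":0,"claw":-1},{"tx":0,"ty":0,"tz":0,"ax":0,"ay":0,"az":0,"claw":-1},{"tx":0,"ty":0,"tz":0,"ax":0,"ay":0,"az":0,"claw":-1},{"tx":0,"ty":0,"tz":0,"ax":0,"ay":0,"az":0,"claw":-1}], "newtons": 50}}

```text
time_s: 33.7
tcp_pos: [0.4299, 0.2483, 0.1472]
eef_rot: [179.9, -0.0, 175.9]
contact_force: [0.4, -0.5, 2.5]
gripper_width: 0.0132
```

Call:
{"method": "step_arm", "body": {"increments": [{"tx":0,"ty":0,"tz":0,"ax":0,"ay":0,"az":0,"claw":-1},{"tx":0,"ty":0,"tz":0,"ax":0,"ay":0,"az":0,"claw":-1},{"tx":0,"ty":0,"tz":30,"ax":0,"ay":0,"az":0,"claw":-1},{"tx":0,"ty":0,"tz":40,"ax":0,"ay":0,"az":0,"claw":-1},{"tx":0,"ty":0,"tz":40,"ax":0,"ay":0,"az":0,"claw":-1},{"tx":0,"ty":0,"tz":40,"ax":0,"ay":0,"az":0,"claw":-1},{"tx":0,"ty":0,"tz":34,"ax":0,"ay":0,"az":0,"claw":-1},{"tx":0,"ty":0,"tz":0,"ax":0,"ay":0,"az":0,"claw":-1}]}}

```text
time_s: 34.5
tcp_pos: [0.4311, 0.2491, 0.3353]
eef_rot: [179.6, 0.2, 175.9]
contact_force: [0.5, -0.3, 0.2]
gripper_width: 0.0125
```

Run:
```python
from vr import *
o,R=seat([.5205,-.0230],[.3238,.9461]); Rt=frame(-R[:,2],-R[:,0]); zg=.136
b=go(o+R@[0,.09,zg+.004],Rt,'pre',sym=False)
go(o+R@[0,.02,zg+.004],Rt,'near',b)
c2=cap('side'); W=cloud(c2); t=r.get_state()['tcp_pos']
m=(np.linalg.norm(W[...,:2]-t[:2],axis=-1)<.04)&(W[...,2]>.12)&(W[...,2]<t[2]-.025); q=W[m]
print(q[:,2].min())
for a in np.arange(.17,.32,.03):
  k=abs(q[:,2]-a)<.015; print(a.round(2),k.sum(),np.median(q[k],0).round(4) if k.any() else '')
```

```text
{'time_s': 34.5, 'joints': [52.6552, 0.0727, -10.398, -0.0345, -79.0868, -146.767], 'tcp_pos': [0.4311, 0.2491, 0.3353], 'eef_rot': [179.6113, 0.2141, 175.8811], 'contact_force': [0.4579, -0.3032, 0.2138], 'gripper_width': 0.0125}
vrest [ 0.52005391 -0.0228489 ] [0.31074465 0.95049343] [np.float64(0.1024606642981975), np.float64(0.12703035787832884)]
[332.77358491 194.24528302] 0.0567 along d -0.036046389508931506 x -0.00029242430864488055
[352.72727273 198.41818182] 0.1218 along d 0.02926762631672834 x 0.0006457468070015144
pre dp [  94.9 -258.8 -119.8] rv [ 26.4 -40.3  71. ] rows>= 10.0 target [ 0.5249 -0.0101  0.2126]
near dp [-16.  -46.8 -49.5] rv [0. 0. 0.] rows>= 1.4 target [ 0.5089 -0.0569  0.1631]
0.19642692990076235
0.17 0 
0.2 24 [0.4322 0.2452 0.2069]
0.23 51 [0.4316 0.2444 0.2289]
0.26 51 [0.4315 0.2443 0.2593]
0.29 52 [0.432  0.2437 0.2893]
```

Call:
{"method": "step_arm", "body": {"increments": [{"tx":6.8,"ty":-18.5,"tz":0,"ax":1.89,"ay":-2.88,"az":5.07,"claw":-1},{"tx":6.8,"ty":-18.5,"tz":0,"ax":1.89,"ay":-2.88,"az":5.07,"claw":-1},{"tx":6.8,"ty":-18.5,"tz":0,"ax":1.89,"ay":-2.88,"az":5.07,"claw":-1},{"tx":6.8,"ty":-18.5,"tz":0,"ax":1.89,"ay":-2.88,"az":5.07,"claw":-1},{"tx":6.8,"ty":-18.5,"tz":0,"ax":1.89,"ay":-2.88,"az":5.07,"claw":-1},{"tx":6.8,"ty":-18.5,"tz":0,"ax":1.89,"ay":-2.88,"az":5.07,"claw":-1},{"tx":6.8,"ty":-18.5,"tz":0,"ax":1.89,"ay":-2.88,"az":5.07,"claw":-1},{"tx":6.8,"ty":-18.5,"tz":0,"ax":1.89,"ay":-2.88,"az":5.07,"claw":-1},{"tx":6.8,"ty":-18.5,"tz":0,"ax":1.89,"ay":-2.88,"az":5.07,"claw":-1},{"tx":6.8,"ty":-18.5,"tz":0,"ax":1.89,"ay":-2.88,"az":5.07,"claw":-1},{"tx":6.8,"ty":-18.5,"tz":0,"ax":1.89,"ay":-2.88,"az":5.07,"claw":-1},{"tx":6.8,"ty":-18.5,"tz":0,"ax":1.89,"ay":-2.88,"az":5.07,"claw":-1}]}}

```text
time_s: 35.8
tcp_pos: [0.5072, 0.0334, 0.3287]
eef_rot: [174.3, 37.6, -124.8]
contact_force: [0.3, 0.6, -0.3]
gripper_width: 0.0125
```

Call:
{"method": "step_arm", "body": {"increments": [{"tx":6.8,"ty":-18.5,"tz":0,"ax":1.89,"ay":-2.88,"az":5.07,"claw":-1},{"tx":6.8,"ty":-18.5,"tz":0,"ax":1.89,"ay":-2.88,"az":5.07,"claw":-1},{"tx":0,"ty":0,"tz":-40,"ax":0,"ay":0,"az":0,"claw":-1},{"tx":0,"ty":0,"tz":-40,"ax":0,"ay":0,"az":0,"claw":-1},{"tx":0,"ty":0,"tz":-38,"ax":0,"ay":0,"az":0,"claw":-1},{"tx":0,"ty":0,"tz":0,"ax":0,"ay":0,"az":0,"claw":-1},{"tx":0,"ty":0,"tz":0,"ax":0,"ay":0,"az":0,"claw":-1}]}}

```text
time_s: 36.5
tcp_pos: [0.5209, -0.0033, 0.2111]
eef_rot: [178.4, 43.5, -112.3]
contact_force: [0.4, 0.1, 0.7]
gripper_width: 0.0129
```

Run:
```python
from pl import *
state()
o,R=seat([.5205,-.0230],[.3238,.9461]); Rt=frame(-R[:,2],-R[:,0]); zg=.136
print((r.get_state()['tcp_pos']-o)@R)
b=go(o+R@[0,.02,zg+.004],Rt,'near')
```

```text
{'time_s': 36.5, 'joints': [-14.7205, 9.9796, -12.1887, -46.5845, -70.6621, 10.4547], 'tcp_pos': [0.5209, -0.0033, 0.2111], 'eef_rot': [178.3577, 43.4632, -112.2726], 'contact_force': [0.3624, 0.0512, 0.6928], 'gripper_width': 0.0129}
[-0.00603272  0.09252256  0.13532141]
near dp [-12.  -53.6 -48. ] rv [ 1.  -1.6  2.2] rows>= 1.5 target [ 0.5089 -0.0569  0.1631]
```

Call:
{"method": "step_arm", "body": {"increments": [{"tx":2,"ty":-10,"tz":0,"ax":1,"ay":-1.6,"az":2.2,"claw":-1},{"tx":-5,"ty":-15,"tz":-16,"ax":0,"ay":0,"az":0,"claw":-1},{"tx":-5,"ty":-15,"tz":-16,"ax":0,"ay":0,"az":0,"claw":-1},{"tx":-4,"ty":-14,"tz":-16,"ax":0,"ay":0,"az":0,"claw":-1},{"tx":0,"ty":0,"tz":0,"ax":0,"ay":0,"az":0,"claw":-1},{"tx":0,"ty":0,"tz":0,"ax":0,"ay":0,"az":0,"claw":-1},{"tx":0,"ty":0,"tz":0,"ax":0,"ay":0,"az":0,"claw":-1}]}}

```text
time_s: 37.2
tcp_pos: [0.5103, -0.0572, 0.1657]
eef_rot: [-179.5, 45.0, -108.6]
contact_force: [-0.3, -0.0, -0.3]
gripper_width: 0.0123
```

Run:
```python
from pl import *
state()
o,R=seat([.5205,-.0230],[.3238,.9461]); Rt=frame(-R[:,2],-R[:,0]); zg=.136
print((r.get_state()['tcp_pos']-o)@R)
b=go(o+R@[0,.002,zg+.004],Rt,'lay')
rodfit(cap('top'),o,R,ymax=.12)
```

```text
{'time_s': 37.2, 'joints': [-22.1882, 15.8943, -12.0178, -47.7179, -72.6171, 22.8511], 'tcp_pos': [0.5103, -0.0572, 0.1657], 'eef_rot': [-179.5234, 44.9892, -108.5502], 'contact_force': [-0.3416, -0.0384, -0.2851], 'gripper_width': 0.0123}
[0.0013918  0.02198834 0.14166692]
lay dp [ -5.5 -11.8 -15.3] rv [ 0.1  0.3 -0. ] rows>= 0.4 target [ 0.5048 -0.069   0.1504]
-5 5 [-4.1 27.2  9.2]
10 13 [-2.8 28.2 17.9]
25 12 [-0.1 28.8 31. ]
40 10 [-0.5 29.1 46.6]
55 15 [-1.2 28.2 62.5]
70 10 [ 0.2 28.6 77.6]
85 14 [-0.8 28.9 91.9]
100 14 [ -1.2  30.4 107.3]
115 13 [1.000e-01 2.920e+01 1.204e+02]
130 9 [ -1.   30.4 134.7]
```

Call:
{"method": "step_arm", "body": {"increments": [{"tx":-3,"ty":-6,"tz":-7.5,"ax":0,"ay":0,"az":0,"claw":-1},{"tx":-2.5,"ty":-6,"tz":-7.5,"ax":0,"ay":0,"az":0,"claw":-1},{"tx":0,"ty":0,"tz":0,"ax":0,"ay":0,"az":0,"claw":-1},{"tx":0,"ty":0,"tz":0,"ax":0,"ay":0,"az":0,"claw":0.2},{"tx":0,"ty":0,"tz":0,"ax":0,"ay":0,"az":0,"claw":0.2},{"tx":0,"ty":0,"tz":0,"ax":0,"ay":0,"az":0,"claw":0.2},{"tx":0,"ty":0,"tz":0,"ax":0,"ay":0,"az":0,"claw":0.2},{"tx":0,"ty":0,"tz":0,"ax":0,"ay":0,"az":0,"claw":0.2},{"tx":0,"ty":0,"tz":0,"ax":0,"ay":0,"az":0,"claw":0.2},{"tx":0,"ty":0,"tz":0,"ax":0,"ay":0,"az":0,"claw":0.2},{"tx":0,"ty":0,"tz":0,"ax":0,"ay":0,"az":0,"claw":0.2},{"tx":0,"ty":0,"tz":0,"ax":0,"ay":0,"az":0,"claw":0.2}]}}

```text
time_s: 38.45
tcp_pos: [0.5038, -0.0693, 0.1489]
eef_rot: [-179.8, 45.0, -108.7]
contact_force: [-0.0, 0.4, -0.1]
gripper_width: 0.0523
```

Run:
```python
from pl import *
state()
o,R=seat([.5205,-.0230],[.3238,.9461])
rodfit(cap('top'),o,R,ymax=.12,zmax=.18)
```

```text
{'time_s': 38.45, 'joints': [-23.7249, 17.4458, -12.5458, -47.7076, -72.3105, 25.2641], 'tcp_pos': [0.5038, -0.0693, 0.1489], 'eef_rot': [-179.765, 44.9965, -108.7446], 'contact_force': [-0.021, 0.3584, -0.059], 'gripper_width': 0.0523}
-20 2 [ 2.6  3.6 -6. ]
-5 8 [-1.9  6.7  2.5]
10 12 [ 0.2  7.4 16.4]
25 11 [-0.2  6.7 29.2]
40 14 [-1.   7.4 46.1]
55 11 [ 1.   8.2 64.1]
70 12 [-1.3  7.3 78.2]
85 12 [ 0.7  7.9 91.1]
100 13 [ -0.3   6.7 105.9]
115 15 [-1.000e-01  6.700e+00  1.236e+02]
130 12 [  1.7   7.4 138.9]
145 14 [ -1.3   4.4 147.9]
```

Call:
{"method": "step_arm", "body": {"increments": [{"tx":-5,"ty":-13,"tz":38,"ax":0,"ay":0,"az":0,"claw":0.2},{"tx":-5,"ty":-13,"tz":38,"ax":0,"ay":0,"az":0,"claw":0.2},{"tx":-4,"ty":-14,"tz":37,"ax":0,"ay":0,"az":0,"claw":0.2},{"tx":5.3,"ty":15.1,"tz":0,"ax":-7.08,"ay":2.46,"az":0,"claw":0.2},{"tx":5.3,"ty":15.1,"tz":0,"ax":-7.08,"ay":2.46,"az":0,"claw":0.2},{"tx":5.3,"ty":15.1,"tz":0,"ax":-7.08,"ay":2.46,"az":0,"claw":0.2},{"tx":5.3,"ty":15.1,"tz":0,"ax":-7.08,"ay":2.46,"az":0,"claw":0.2},{"tx":5.3,"ty":15.1,"tz":0,"ax":-7.08,"ay":2.46,"az":0,"claw":0.2},{"tx":5.3,"ty":15.1,"tz":0,"ax":-7.08,"ay":2.46,"az":0,"claw":0.2}]}}

```text
time_s: 39.4
tcp_pos: [0.5222, -0.0177, 0.2636]
eef_rot: [-179.8, -0.2, -108.8]
contact_force: [0.5, -0.8, -0.9]
gripper_width: 0.0525
```

Call:
{"method": "step_arm", "body": {"increments": [{"tx":5.3,"ty":15.1,"tz":0,"ax":-7.08,"ay":2.46,"az":0,"claw":0.2},{"tx":5.3,"ty":15.1,"tz":0,"ax":-7.08,"ay":2.46,"az":0,"claw":0.2},{"tx":5.3,"ty":15.1,"tz":0,"ax":-7.08,"ay":2.46,"az":0,"claw":0.2},{"tx":5.3,"ty":15.1,"tz":0,"ax":-7.08,"ay":2.46,"az":0,"claw":0.2},{"tx":5.3,"ty":15.1,"tz":0,"ax":-7.08,"ay":2.46,"az":0,"claw":0.2},{"tx":5.3,"ty":15.1,"tz":0,"ax":-7.08,"ay":2.46,"az":0,"claw":0.2},{"tx":0,"ty":0,"tz":-26,"ax":0,"ay":0,"az":0,"claw":0.2},{"tx":0,"ty":0,"tz":-26,"ax":0,"ay":0,"az":0,"claw":0.2},{"tx":0,"ty":0,"tz":0,"ax":0,"ay":0,"az":0,"claw":0.2},{"tx":0,"ty":0,"tz":0,"ax":0,"ay":0,"az":0,"claw":0.2}]}}

```text
time_s: 40.4
tcp_pos: [0.5536, 0.0718, 0.2104]
eef_rot: [179.6, -45.0, -108.7]
contact_force: [0.1, -0.7, 0.6]
gripper_width: 0.0528
```

Run:
```python
from pl import *
state(); o,R=seat([.5205,-.0230],[.3238,.9461])
b=go(o+R@[0,.001,.075],frame(-R[:,1],R[:,0]),'grip')
s=cap('side'); W=cloud(s); Q=(W-o)@R; m=(abs(Q[...,0])<.02)&(Q[...,2]>.115)&(abs(Q[...,1])<.03)&(Q[...,2]<.2)&(W[...,2]>.12); print('rod end pts',m.sum(),(Q[m].max(0)*1000) if m.any() else '', np.median(Q[m],0)*1000)
```

```text
{'time_s': 40.4, 'joints': [41.3714, 29.5602, -9.7936, 20.3139, -91.6083, -67.3267], 'tcp_pos': [0.5536, 0.0718, 0.2104], 'eef_rot': [179.6365, -45.0018, -108.725], 'contact_force': [0.1139, -0.6752, 0.6032], 'gripper_width': 0.0528}
grip dp [ -34.2  -98.  -106.7] rv [-0.1 -0.2  0.1] rows>= 3.0 target [ 0.5194 -0.0261  0.1037]
rod end pts 35 [ 10.73478635  11.98923791 152.5054913 ] [  2.62323619   3.87935563 148.18041616]
```

Call:
{"method": "step_arm", "body": {"increments": [{"tx":-10,"ty":-29,"tz":-31,"ax":0,"ay":0,"az":0,"claw":0.2},{"tx":-10,"ty":-29,"tz":-31,"ax":0,"ay":0,"az":0,"claw":0.2},{"tx":-8,"ty":-22,"tz":-26,"ax":0,"ay":0,"az":0,"claw":0.2},{"tx":-7,"ty":-18,"tz":-19,"ax":0,"ay":0,"az":0,"claw":0.2},{"tx":0,"ty":0,"tz":0,"ax":0,"ay":0,"az":0,"claw":0.2},{"tx":0,"ty":0,"tz":0,"ax":0,"ay":0,"az":0,"claw":0.2}]}}

```text
time_s: 41.05
tcp_pos: [0.5194, -0.0261, 0.1044]
eef_rot: [179.8, -44.8, -108.9]
contact_force: [1.1, 0.6, 0.5]
gripper_width: 0.0526
```

Call:
{"method": "step_arm", "body": {"increments": [{"tx":0,"ty":0,"tz":0,"ax":0,"ay":0,"az":0,"claw":-1},{"tx":0,"ty":0,"tz":0,"ax":0,"ay":0,"az":0,"claw":-1},{"tx":0,"ty":0,"tz":0,"ax":0,"ay":0,"az":0,"claw":-1},{"tx":0,"ty":0,"tz":0,"ax":0,"ay":0,"az":0,"claw":-1},{"tx":0,"ty":0,"tz":0,"ax":0,"ay":0,"az":0,"claw":-1},{"tx":0,"ty":0,"tz":0,"ax":0,"ay":0,"az":0,"claw":-1},{"tx":0,"ty":0,"tz":0,"ax":0,"ay":0,"az":0,"claw":-1},{"tx":0,"ty":0,"tz":0,"ax":0,"ay":0,"az":0,"claw":-1},{"tx":0,"ty":0,"tz":0,"ax":0,"ay":0,"az":0,"claw":-1}], "newtons": 50}}

```text
time_s: 41.95
tcp_pos: [0.5206, -0.0254, 0.1039]
eef_rot: [179.9, -44.9, -108.8]
contact_force: [6.5, -0.4, 4.7]
gripper_width: 0.0121
```

Call:
{"method": "step_arm", "body": {"increments": [{"tx":5.7,"ty":16.7,"tz":35,"ax":0,"ay":0,"az":0,"claw":-1},{"tx":5.7,"ty":16.7,"tz":35,"ax":0,"ay":0,"az":0,"claw":-1},{"tx":5.7,"ty":16.7,"tz":35,"ax":0,"ay":0,"az":0,"claw":-1},{"tx":5.7,"ty":16.7,"tz":36,"ax":0,"ay":0,"az":0,"claw":-1}]}}

```text
time_s: 42.35
tcp_pos: [0.5411, 0.0413, 0.2452]
eef_rot: [179.6, -45.0, -108.7]
contact_force: [0.7, 0.8, -0.9]
gripper_width: 0.0003
```

Call:
{"method": "step_arm", "body": {"increments": [{"tx":-6.8,"ty":-33.6,"tz":0.3,"ax":2.54,"ay":-3.52,"az":-6.1,"claw":-1},{"tx":-6.8,"ty":-33.6,"tz":0.3,"ax":2.54,"ay":-3.52,"az":-6.1,"claw":-1},{"tx":-6.8,"ty":-33.6,"tz":0.3,"ax":2.54,"ay":-3.52,"az":-6.1,"claw":-1},{"tx":-6.8,"ty":-33.6,"tz":0.3,"ax":2.54,"ay":-3.52,"az":-6.1,"claw":-1},{"tx":-6.8,"ty":-33.6,"tz":0.3,"ax":2.54,"ay":-3.52,"az":-6.1,"claw":-1},{"tx":-6.8,"ty":-33.6,"tz":0.3,"ax":2.54,"ay":-3.52,"az":-6.1,"claw":-1},{"tx":-6.8,"ty":-33.6,"tz":0.3,"ax":2.54,"ay":-3.52,"az":-6.1,"claw":-1},{"tx":-6.8,"ty":-33.6,"tz":0.3,"ax":2.54,"ay":-3.52,"az":-6.1,"claw":-1},{"tx":-6.8,"ty":-33.6,"tz":0.3,"ax":2.54,"ay":-3.52,"az":-6.1,"claw":-1},{"tx":-6.8,"ty":-33.6,"tz":0.3,"ax":2.54,"ay":-3.52,"az":-6.1,"claw":-1},{"tx":-6.8,"ty":-33.6,"tz":0.3,"ax":2.54,"ay":-3.52,"az":-6.1,"claw":-1}]}}

```text
time_s: 43.45
tcp_pos: [0.4661, -0.3303, 0.2476]
eef_rot: [179.6, 0.1, -179.9]
contact_force: [1.6, -0.3, -0.8]
gripper_width: 0.0004
```

Call:
{"method": "step_arm", "body": {"increments": [{"tx":0,"ty":0,"tz":-40,"ax":0,"ay":0,"az":0,"claw":-1},{"tx":0,"ty":0,"tz":-40,"ax":0,"ay":0,"az":0,"claw":-1},{"tx":0,"ty":0,"tz":-20,"ax":0,"ay":0,"az":0,"claw":-1},{"tx":0,"ty":0,"tz":0,"ax":0,"ay":0,"az":0,"claw":-1},{"tx":0,"ty":0,"tz":0,"ax":0,"ay":0,"az":0,"claw":-1},{"tx":0,"ty":0,"tz":0,"ax":0,"ay":0,"az":0,"claw":-1}]}}

```text
time_s: 44.05
tcp_pos: [0.4676, -0.3292, 0.1488]
eef_rot: [179.7, 0.1, -179.6]
contact_force: [0.3, -0.7, -0.3]
gripper_width: 0.0005
```

Run:
```python
from bx import *
go(np.r_[.467,-.329,.073],down(-179.5),'box')
```

```text
{'time_s': 44.05, 'joints': [-15.7738, 14.4703, -18.2605, -0.3801, -57.2965, -73.6668], 'tcp_pos': [0.4676, -0.3292, 0.1488], 'eef_rot': [179.6853, 0.0631, -179.6462], 'contact_force': [0.2907, -0.6666, -0.3181], 'gripper_width': 0.0005}
0.0 20 [-7.9 -9.2 11.4]
[-9.59810812 -9.49873851 -3.03570732 -2.22056947]
box dp [ -0.6   0.1 -75.9] rv [-0.3  0.1  0.2] rows>= 1.5 target [ 0.467 -0.329  0.073]
```

Call:
{"method": "step_arm", "body": {"increments": [{"tx":0,"ty":0,"tz":45,"ax":0,"ay":0,"az":0,"claw":0.2},{"tx":0,"ty":0,"tz":45,"ax":0,"ay":0,"az":0,"claw":0.2},{"tx":0,"ty":0,"tz":20,"ax":0,"ay":0,"az":0,"claw":0.2},{"tx":0,"ty":0,"tz":0,"ax":0,"ay":0,"az":0,"claw":0.2}]}}

```text
time_s: 44.5
tcp_pos: [0.4685, -0.3297, 0.2627]
eef_rot: [179.8, 0.4, -179.6]
contact_force: [-0.6, -0.0, -0.1]
gripper_width: 0.0272
```

Run:
```python
from pl import *
state(); c=cap('top','top8.png'); s=cap('side','side8.png')
cv2.imwrite('pics/c8.png',np.hstack([cv2.resize(c['image'][150:250,290:390],(400,400),interpolation=cv2.INTER_CUBIC),cv2.resize(s['image'][160:290,250:380],(400,400),interpolation=cv2.INTER_CUBIC)]))
```

```text
{'time_s': 44.5, 'joints': [-15.7732, 9.4797, -9.1091, -0.2947, -71.0626, -73.7715], 'tcp_pos': [0.4685, -0.3297, 0.2627], 'eef_rot': [179.8291, 0.4126, -179.6401], 'contact_force': [-0.553, -0.0007, -0.1487], 'gripper_width': 0.0272}
```

View pics/c8.png

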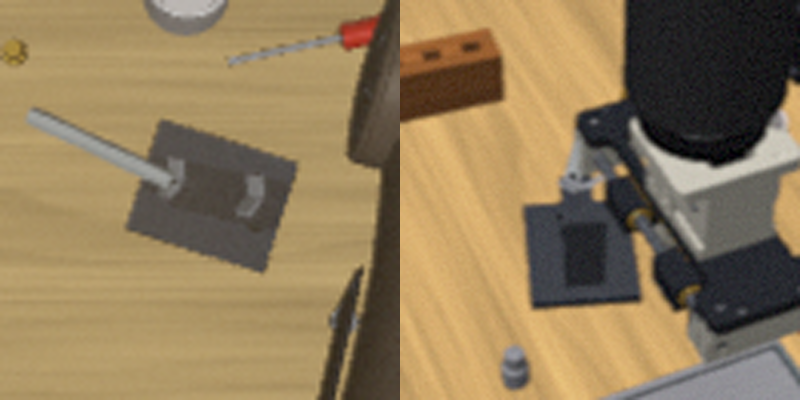

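Run:
```python
from pl import *
c=cap('top'); W=cloud(c); hsv=cv2.cvtColor(c['image'],cv2.COLOR_BGR2HSV)
for a in np.linspace(0,1,19):
    u=297.5+a*36.3; v=178.8+a*18; ws=W[int(round(v))-1:int(round(v))+2,int(round(u))-1:int(round(u))+2].reshape(-1,3)
    print(round(u),round(v),hsv[int(round(v)),int(round(u))],(np.nanmedian(ws,0)*1000).round(1))
print(hsv[182:190,300:322:3].tolist())
```

```text
298 179 [ 30  10 160] [587.9 129.9  15.7]
300 180 [ 30   6 159] [583.9 122.9  18. ]
302 181 [ 38   6 162] [579.6 115.7  24. ]
304 182 [ 30   6 160] [576.3 108.8  25.7]
306 183 [ 38   6 161] [572.3 101.8  29. ]
308 184 [ 48   8 161] [568.8  95.   34. ]
310 185 [ 30   8 157] [564.6  88.1  34.1]
312 186 [ 36   8 158] [561.1  81.   36.7]
314 187 [ 30   7 155] [556.6  74.3  43.8]
316 188 [ 30   7 155] [552.8  67.5  47.2]
318 189 [ 30   7 156] [548.7  60.6  50.8]
320 190 [ 36   8 155] [545.6  54.1  52.5]
322 191 [ 36   8 155] [541.7  47.3  60.2]
324 192 [ 30   5 152] [538.1  40.7  60.3]
326 193 [ 36   8 153] [534.9  34.1  66.2]
328 194 [ 42   8 150] [530.7  27.5  70.5]
330 195 [ 45  10 150] [527.2  20.9  72.3]
332 196 [ 30  17 118] [524.2  14.3  67.7]
334 197 [ 15  14 108] [523.8   7.   57.5]
[[[20, 36, 154], [36, 8, 158], [45, 6, 160], [18, 24, 127], [20, 104, 170], [20, 107, 171], [20, 104, 171], [20, 104, 169]], [[20, 97, 179], [34, 12, 146], [38, 6, 161], [30, 5, 159], [19, 62, 128], [20, 107, 176], [20, 104, 176], [20, 104, 172]], [[19, 101, 186], [19, 96, 181], [30, 9, 149], [36, 8, 162], [30, 11, 145], [21, 80, 143], [20, 105, 179], [20, 104, 176]], [[20, 108, 185], [20, 108, 184], [20, 61, 167], [36, 8, 152], [38, 6, 158], [24, 21, 124], [19, 91, 160], [20, 101, 176]], [[20, 105, 179], [20, 108, 177], [21, 102, 175], [20, 37, 153], [36, 8, 158], [36, 8, 158], [21, 39, 110], [20, 104, 174]], [[20, 104, 179], [20, 105, 177], [20, 104, 177], [19, 98, 175], [34, 12, 147], [48, 8, 161], [40, 10, 158], [19, 67, 129]], [[20, 106, 174], [19, 108, 173], [20, 107, 171], [20, 105, 170], [20, 80, 162], [30, 7, 150], [38, 6, 160], [30, 13, 133]], [[19, 106, 178], [20, 106, 176], [20, 106, 176], [20, 108, 173], [20, 102, 173], [23, 37, 152], [30, 7, 156], [40, 10, 160]]]
```

```bash
cat > fit.py <<'E'
from pl import *
c=cap('top'); W=cloud(c)
T=[]
for a in np.linspace(.03,.86,25):
    u=int(round(297.5+a*36.3)); v=int(round(178.8+a*18)); T.append(np.nanmedian(W[v-1:v+2,u-1:u+2].reshape(-1,3),0))
T=np.array(T); m=T.mean(0); a=np.linalg.svd(T-m)[2][0]; a*=np.sign(a[2])
n=unit(np.r_[0,0,1]-a[2]*a); e=unit(np.cross(n,a)); print('dir',a,'m',m,'res',np.abs((T-m)-np.outer((T-m)@a,a)).max())
# ends along line from mask of grey pixels
hsv=cv2.cvtColor(c['image'],cv2.COLOR_BGR2HSV); w=(W-m); g=(hsv[...,1]<20)&(hsv[...,2]>125)&(abs(w@e)<.012)&(abs(w@n)<.02)&(abs(w@a)<.12)
s=(w@a)[g]; print('extent',s.min(),s.max(),s.max()-s.min(), 'lateral',np.median((w@e)[g]),g.sum())
s0=(s.min()+s.max())/2
# low end on bench: axis = top - 7.5 mm
C=m+a*s0-n*.0075+e*np.median((w@e)[g]); print('centre axis',C,'low end',C-a*.075,'high end',C+a*.075)
Rg=frame(-n,e)
mu=cv2.inRange(hsv,(0,0,150),(180,40,255)); k=(W[...,2]>.07)&(W[...,2]<.1)&(W[...,0]>.6)&(W[...,0]<.75)&(abs(W[...,1])<.1); print('mug',W[k].min(0),W[k].max(0),k.sum())
E
python3 - <<'E'
from fit import *
state()
for sgn in(1,-1):
    R_=frame(-n,sgn*e); b=go(C+n*.15,R_,'above',sym=False)
go(C,R_,'grip',b)
E
```

```text
dir [-0.44472919 -0.80655716  0.38946308] m [0.55797196 0.0758752  0.04232676] res 0.003121134262124751
extent -0.07351588148080986 0.07763377696479201 0.15114965844560185 lateral 0.0013566364677587443 134
centre axis [0.55683389 0.07100159 0.03622083] low end [0.59018858 0.13149338 0.0070111 ] high end [0.5234792  0.0105098  0.06543056]
mug [ 0.66052575 -0.03629266  0.07009969] [0.7349318  0.05972695 0.09686282] 140
{'time_s': 44.7, 'joints': [-15.7847, 9.7638, -9.5086, -0.3878, -70.9292, -73.7696], 'tcp_pos': [0.4661, -0.3285, 0.2567], 'eef_rot': [179.592, -0.0915, -179.6813], 'contact_force': [-0.9744, 0.0668, -0.6845], 'gripper_width': 0.0432}
above dp [119.  450.7 -82.3] rv [ -24.1  -13.7 -117.4] rows>= 14.0 target [0.585  0.1222 0.1744]
above dp [119.  450.7 -82.3] rv [-12.6  20.4  60.1] rows>= 9.5 target [0.585  0.1222 0.1744]
grip dp [ -28.2  -51.2 -138.2] rv [0. 0. 0.] rows>= 3.0 target [0.5568 0.071  0.0362]
```

Call:
{"method": "step_arm", "body": {"increments": [{"tx":10.8,"ty":41,"tz":2,"ax":-1.15,"ay":1.85,"az":5.46,"claw":0.2},{"tx":10.8,"ty":41,"tz":2,"ax":-1.15,"ay":1.85,"az":5.46,"claw":0.2},{"tx":10.8,"ty":41,"tz":0,"ax":-1.15,"ay":1.85,"az":5.46,"claw":0.2},{"tx":10.8,"ty":41,"tz":0,"ax":-1.15,"ay":1.85,"az":5.46,"claw":0.2},{"tx":10.8,"ty":41,"tz":0,"ax":-1.15,"ay":1.85,"az":5.46,"claw":0.2},{"tx":10.8,"ty":41,"tz":0,"ax":-1.15,"ay":1.85,"az":5.46,"claw":0.2},{"tx":10.8,"ty":41,"tz":0,"ax":-1.15,"ay":1.85,"az":5.46,"claw":0.2},{"tx":10.8,"ty":41,"tz":0,"ax":-1.15,"ay":1.85,"az":5.46,"claw":0.2},{"tx":10.8,"ty":41,"tz":0,"ax":-1.15,"ay":1.85,"az":5.46,"claw":0.2},{"tx":10.8,"ty":41,"tz":0,"ax":-1.15,"ay":1.85,"az":5.46,"claw":0.2},{"tx":10.8,"ty":41,"tz":0,"ax":-1.15,"ay":1.85,"az":5.46,"claw":0.2},{"tx":0,"ty":0,"tz":0,"ax":0,"ay":0,"az":0,"claw":0.2}]}}

```text
time_s: 45.9
tcp_pos: [0.5857, 0.127, 0.2578]
eef_rot: [179.9, -23.2, -118.4]
contact_force: [-0.7, -0.6, 0.2]
gripper_width: 0.0527
```

Call:
{"method": "step_arm", "body": {"increments": [{"tx":0,"ty":0,"tz":-45,"ax":0,"ay":0,"az":0,"claw":0.2},{"tx":0,"ty":0,"tz":-40,"ax":0,"ay":0,"az":0,"claw":0.2},{"tx":0,"ty":0,"tz":0,"ax":0,"ay":0,"az":0,"claw":0.2},{"tx":0,"ty":0,"tz":0,"ax":0,"ay":0,"az":0,"claw":0.2}]}}

```text
time_s: 46.3
tcp_pos: [0.5852, 0.1215, 0.1763]
eef_rot: [-179.9, -23.1, -118.9]
contact_force: [-0.0, -0.9, 0.7]
gripper_width: 0.0524
```

Run:
```python
from pl import *
state()
a=unit([-0.44472919,-0.80655716,0.38946308]); n=unit(np.r_[0,0,1]-a[2]*a); e=unit(np.cross(n,a)); C=np.r_[.5568,.0710,.0362]
b=go(C+n*.05,frame(-n,e),'near'); go(C,b[1],'grip',b)
```

```text
{'time_s': 46.3, 'joints': [36.6114, 26.0902, -5.0642, 9.5671, -80.1402, -68.8767], 'tcp_pos': [0.5852, 0.1215, 0.1763], 'eef_rot': [-179.9337, -23.074, -118.8616], 'contact_force': [-0.019, -0.9186, 0.7294], 'gripper_width': 0.0524}
near dp [-19.  -33.5 -94. ] rv [ 0.2 -0.  -0. ] rows>= 2.0 target [0.5662 0.0881 0.0823]
grip dp [ -9.4 -17.1 -46.1] rv [0. 0. 0.] rows>= 1.0 target [0.5568 0.071  0.0362]
```

Call:
{"method": "step_arm", "body": {"increments": [{"tx":-9,"ty":-17,"tz":-45,"ax":0,"ay":0,"az":0,"claw":0.2},{"tx":-9,"ty":-16,"tz":-45,"ax":0,"ay":0,"az":0,"claw":0.2},{"tx":-5,"ty":-9,"tz":-25,"ax":0,"ay":0,"az":0,"claw":0.2},{"tx":-5,"ty":-8.5,"tz":-24,"ax":0,"ay":0,"az":0,"claw":0.2},{"tx":0,"ty":0,"tz":0,"ax":0,"ay":0,"az":0,"claw":0.2},{"tx":0,"ty":0,"tz":0,"ax":0,"ay":0,"az":0,"claw":0.2}]}}

```text
time_s: 46.9
tcp_pos: [0.559, 0.0722, 0.0393]
eef_rot: [-179.8, -22.8, -118.9]
contact_force: [0.5, 0.7, 0.2]
gripper_width: 0.0525
```

Call:
{"method": "step_arm", "body": {"increments": [{"tx":0,"ty":0,"tz":0,"ax":0,"ay":0,"az":0,"claw":-1},{"tx":0,"ty":0,"tz":0,"ax":0,"ay":0,"az":0,"claw":-1},{"tx":0,"ty":0,"tz":0,"ax":0,"ay":0,"az":0,"claw":-1},{"tx":0,"ty":0,"tz":0,"ax":0,"ay":0,"az":0,"claw":-1},{"tx":0,"ty":0,"tz":0,"ax":0,"ay":0,"az":0,"claw":-1},{"tx":0,"ty":0,"tz":0,"ax":0,"ay":0,"az":0,"claw":-1},{"tx":0,"ty":0,"tz":0,"ax":0,"ay":0,"az":0,"claw":-1},{"tx":0,"ty":0,"tz":0,"ax":0,"ay":0,"az":0,"claw":-1},{"tx":0,"ty":0,"tz":0,"ax":0,"ay":0,"az":0,"claw":-1},{"tx":0,"ty":0,"tz":0,"ax":0,"ay":0,"az":0,"claw":-1}], "newtons": 50}}

```text
time_s: 47.9
tcp_pos: [0.5572, 0.0719, 0.0374]
eef_rot: [-179.9, -22.9, -118.9]
contact_force: [-3.6, 4.1, 5.0]
gripper_width: 0.0144
```

Call:
{"method": "step_arm", "body": {"increments": [{"tx":2,"ty":4,"tz":12,"ax":0,"ay":0,"az":0,"claw":-1},{"tx":3,"ty":6,"tz":20,"ax":0,"ay":0,"az":0,"claw":-1},{"tx":4,"ty":8,"tz":25,"ax":0,"ay":0,"az":0,"claw":-1},{"tx":4,"ty":8,"tz":30,"ax":0,"ay":0,"az":0,"claw":-1},{"tx":4,"ty":8,"tz":40,"ax":0,"ay":0,"az":0,"claw":-1},{"tx":4,"ty":8,"tz":40,"ax":0,"ay":0,"az":0,"claw":-1},{"tx":0,"ty":0,"tz":40,"ax":0,"ay":0,"az":0,"claw":-1},{"tx":0,"ty":0,"tz":0,"ax":0,"ay":0,"az":0,"claw":-1}]}}

```text
time_s: 48.7
tcp_pos: [0.581, 0.1145, 0.2506]
eef_rot: [-179.5, -22.5, -119.0]
contact_force: [-0.2, -1.1, -0.7]
gripper_width: 0.0138
```

Run:
```python
from pl import *
state(); b=go(np.r_[.467,-.329,.25],down(-179.5),'box')
s=cap('side'); c=cap('top')
cv2.imwrite('pics/c9.png',np.hstack([cv2.resize(c['image'][140:240,260:360],(400,400),interpolation=cv2.INTER_CUBIC),cv2.resize(s['image'][90:220,250:380],(400,400),interpolation=cv2.INTER_CUBIC)]))
```

```text
{'time_s': 48.7, 'joints': [36.4052, 22.257, -0.9478, 9.6159, -87.2629, -67.4609], 'tcp_pos': [0.581, 0.1145, 0.2506], 'eef_rot': [-179.5332, -22.4817, -118.9504], 'contact_force': [-0.216, -1.0905, -0.7188], 'gripper_width': 0.0138}
box dp [-114.  -443.5   -0.6] rv [ 12.5 -20.  -59.8] rows>= 9.2 target [ 0.467 -0.329  0.25 ]
```

View pics/c9.png

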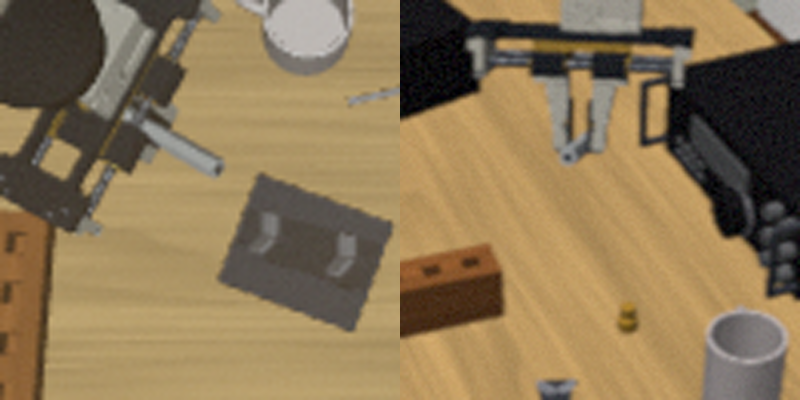

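Call:
{"method": "step_arm", "body": {"increments": [{"tx":-9.5,"ty":-37,"tz":0,"ax":1.04,"ay":-1.67,"az":-4.98,"claw":-1},{"tx":-9.5,"ty":-37,"tz":0,"ax":1.04,"ay":-1.67,"az":-4.98,"claw":-1},{"tx":-9.5,"ty":-37,"tz":0,"ax":1.04,"ay":-1.67,"az":-4.98,"claw":-1},{"tx":-9.5,"ty":-37,"tz":0,"ax":1.04,"ay":-1.67,"az":-4.98,"claw":-1},{"tx":-9.5,"ty":-37,"tz":0,"ax":1.04,"ay":-1.67,"az":-4.98,"claw":-1},{"tx":-9.5,"ty":-37,"tz":0,"ax":1.04,"ay":-1.67,"az":-4.98,"claw":-1},{"tx":-9.5,"ty":-37,"tz":0,"ax":1.04,"ay":-1.67,"az":-4.98,"claw":-1},{"tx":-9.5,"ty":-37,"tz":0,"ax":1.04,"ay":-1.67,"az":-4.98,"claw":-1},{"tx":-9.5,"ty":-37,"tz":0,"ax":1.04,"ay":-1.67,"az":-4.98,"claw":-1},{"tx":-9.5,"ty":-37,"tz":0,"ax":1.04,"ay":-1.67,"az":-4.98,"claw":-1},{"tx":-9.5,"ty":-37,"tz":0,"ax":1.04,"ay":-1.67,"az":-4.98,"claw":-1},{"tx":-9.5,"ty":-37,"tz":0,"ax":1.04,"ay":-1.67,"az":-4.98,"claw":-1}]}}

```text
time_s: 50.0
tcp_pos: [0.4628, -0.3317, 0.2429]
eef_rot: [179.6, -0.4, -179.6]
contact_force: [0.8, 0.1, -0.9]
gripper_width: 0.0143
```

Call:
{"method": "step_arm", "body": {"increments": [{"tx":0,"ty":0,"tz":-40,"ax":0,"ay":0,"az":0,"claw":-1},{"tx":0,"ty":0,"tz":-40,"ax":0,"ay":0,"az":0,"claw":-1},{"tx":0,"ty":0,"tz":-20,"ax":0,"ay":0,"az":0,"claw":-1},{"tx":0,"ty":0,"tz":0,"ax":0,"ay":0,"az":0,"claw":-1},{"tx":0,"ty":0,"tz":0,"ax":0,"ay":0,"az":0,"claw":-1},{"tx":0,"ty":0,"tz":0,"ax":0,"ay":0,"az":0,"claw":-1}]}}

```text
time_s: 50.6
tcp_pos: [0.465, -0.3307, 0.1454]
eef_rot: [179.7, -0.3, -179.3]
contact_force: [-0.2, 0.1, -0.0]
gripper_width: 0.0138
```

Run:
```python
from bx import *
go(np.r_[.467,-.329,.073],down(-179.5),'box')
```

```text
{'time_s': 50.6, 'joints': [-15.9043, 14.7188, -18.4933, -0.2123, -57.1618, -73.3212], 'tcp_pos': [0.465, -0.3307, 0.1454], 'eef_rot': [179.7225, -0.3074, -179.3404], 'contact_force': [-0.1575, 0.1467, -0.0375], 'gripper_width': 0.0138}
-0.06 31 [-58.4  -0.7  13.9]
-0.04 46 [-39.2  -1.9  14.3]
-0.02 44 [-20.   -3.1  14. ]
0.0 11 [ -8.1 -11.3  12.1]
0.08 1 [79.8  0.5 11.3]
[-63.13412319 -62.23394449  -7.10432737  79.82280328]
box dp [  1.9   1.6 -72.6] rv [-0.3 -0.3 -0.2] rows>= 1.5 target [ 0.467 -0.329  0.073]
```

```bash
sed -i 's/-.005)<.012/-.005)<.035/' bx.py; python3 bx.py
```

```text
{'time_s': 50.65, 'joints': [-15.8993, 14.6967, -18.4935, -0.2208, -57.1497, -73.3212], 'tcp_pos': [0.4651, -0.3306, 0.1456], 'eef_rot': [179.7254, -0.2727, -179.3401], 'contact_force': [-0.0496, 0.7131, -0.664], 'gripper_width': 0.0141}
-0.12 1 [-112.1   -7.8  -29. ]
-0.06 50 [-57.6   0.5  16.7]
-0.04 65 [-39.8  -1.1  16.2]
-0.02 59 [-21.4  -2.3  15.2]
0.0 22 [ -9.  -10.4  15.1]
0.08 1 [87.6  0.8 10.5]
[-112.06026886  -61.92585851   -7.31372807   87.62740088]
```

Call:
{"method": "step_arm", "body": {"increments": [{"tx":-6,"ty":1.5,"tz":-18,"ax":0,"ay":0,"az":0,"claw":-1},{"tx":0,"ty":0,"tz":-15,"ax":0,"ay":0,"az":0,"claw":-1},{"tx":0,"ty":0,"tz":-14,"ax":0,"ay":0,"az":0,"claw":-1},{"tx":0,"ty":0,"tz":-14,"ax":0,"ay":0,"az":0,"claw":-1},{"tx":0,"ty":0,"tz":-14,"ax":0,"ay":0,"az":0,"claw":-1},{"tx":0,"ty":0,"tz":0,"ax":0,"ay":0,"az":0,"claw":-1},{"tx":0,"ty":0,"tz":0,"ax":0,"ay":0,"az":0,"claw":-1}]}}

```text
time_s: 51.4
tcp_pos: [0.4588, -0.329, 0.0701]
eef_rot: [179.7, -0.3, -179.3]
contact_force: [0.6, 0.7, 0.7]
gripper_width: 0.0142
```

Call:
{"method": "step_arm", "body": {"increments": [{"tx":0,"ty":0,"tz":0,"ax":0,"ay":0,"az":0,"claw":-0.2},{"tx":0,"ty":0,"tz":0,"ax":0,"ay":0,"az":0,"claw":-0.2},{"tx":0,"ty":0,"tz":0,"ax":0,"ay":0,"az":0,"claw":-0.2},{"tx":0,"ty":0,"tz":0,"ax":0,"ay":0,"az":0,"claw":-0.2},{"tx":0,"ty":0,"tz":0,"ax":0,"ay":0,"az":0,"claw":-0.2},{"tx":0,"ty":0,"tz":0,"ax":0,"ay":0,"az":0,"claw":-0.2},{"tx":0,"ty":0,"tz":0,"ax":0,"ay":0,"az":0,"claw":-0.2}]}}

```text
time_s: 52.1
tcp_pos: [0.4584, -0.3289, 0.0692]
eef_rot: [179.7, -0.4, -179.4]
contact_force: [0.4, 0.2, 1.1]
gripper_width: 0.0353
```

Run:
```python
from pl import *
state(); s=cap('side')
cv2.imwrite('pics/c10.png',cv2.resize(s['image'][190:390,240:440],(500,500)))
```

```text
{'time_s': 52.1, 'joints': [-15.9345, 19.0433, -24.0703, -0.2752, -47.3367, -73.2444], 'tcp_pos': [0.4584, -0.3289, 0.0692], 'eef_rot': [179.6777, -0.3735, -179.3652], 'contact_force': [0.4065, 0.1622, 1.0839], 'gripper_width': 0.0353}
```

View pics/c10.png

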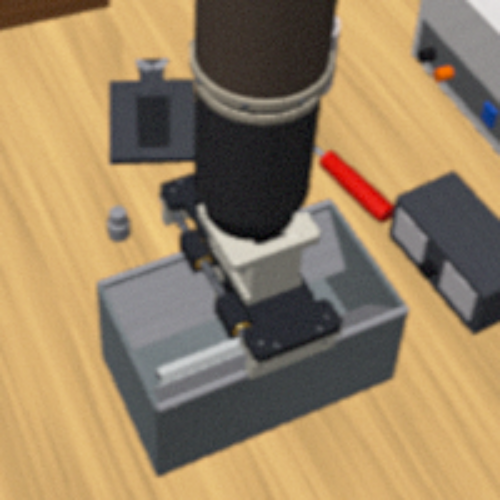

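Run:
```python
from pl import *
s=cap('side'); W=cloud(s); g=cv2.cvtColor(s['image'],cv2.COLOR_BGR2GRAY)
for u in (306,313,320,328,333):
    for v in range(322,346,3): print(u,v,g[v,u],(W[v,u]*1000).round(0).tolist(),end=' ')
    print()
```

```text
306 322 146 [397.0, -303.0, 69.0] 306 325 128 [410.0, -273.0, 8.0] 306 328 122 [406.0, -281.0, 10.0] 306 331 123 [403.0, -288.0, 9.0] 306 334 127 [401.0, -293.0, 5.0] 306 337 209 [394.0, -310.0, 20.0] 306 340 166 [392.0, -316.0, 19.0] 306 343 153 [388.0, -324.0, 19.0] 
313 322 131 [413.0, -306.0, 63.0] 313 325 126 [425.0, -279.0, 8.0] 313 328 124 [422.0, -287.0, 8.0] 313 331 120 [420.0, -292.0, 5.0] 313 334 205 [412.0, -309.0, 21.0] 313 337 163 [409.0, -317.0, 21.0] 313 340 158 [406.0, -323.0, 21.0] 313 343 111 [387.0, -366.0, 83.0] 
320 322 126 [444.0, -279.0, 9.0] 320 325 123 [441.0, -286.0, 8.0] 320 328 123 [439.0, -290.0, 3.0] 320 331 199 [431.0, -308.0, 20.0] 320 334 169 [427.0, -316.0, 21.0] 320 337 163 [428.0, -315.0, 7.0] 320 340 107 [404.0, -365.0, 81.0] 320 343 114 [396.0, -381.0, 99.0] 
328 322 127 [461.0, -287.0, 10.0] 328 325 129 [459.0, -293.0, 7.0] 328 328 203 [452.0, -307.0, 18.0] 328 331 166 [447.0, -317.0, 24.0] 328 334 155 [444.0, -323.0, 20.0] 328 337 107 [422.0, -366.0, 84.0] 328 340 116 [414.0, -382.0, 100.0] 328 343 147 [407.0, -396.0, 114.0] 
333 322 61 [424.0, -381.0, 157.0] 333 325 121 [425.0, -379.0, 144.0] 333 328 190 [462.0, -313.0, 20.0] 333 331 165 [458.0, -320.0, 20.0] 333 334 114 [438.0, -358.0, 73.0] 333 337 112 [429.0, -377.0, 94.0] 333 340 158 [419.0, -395.0, 115.0] 333 343 76 [417.0, -398.0, 111.0]
```

Call:
{"method": "step_arm", "body": {"increments": [{"tx":0,"ty":0,"tz":25,"ax":0,"ay":0,"az":0,"claw":-0.2},{"tx":0,"ty":0,"tz":40,"ax":0,"ay":0,"az":0,"claw":-0.2},{"tx":0,"ty":0,"tz":45,"ax":0,"ay":0,"az":0,"claw":-0.2},{"tx":0,"ty":0,"tz":45,"ax":0,"ay":0,"az":0,"claw":-0.2},{"tx":0,"ty":0,"tz":45,"ax":0,"ay":0,"az":0,"claw":-0.2},{"tx":-5,"ty":40,"tz":20,"ax":0,"ay":0,"az":0,"claw":-0.2},{"tx":-5,"ty":40,"tz":0,"ax":0,"ay":0,"az":0,"claw":-0.2},{"tx":-5,"ty":40,"tz":0,"ax":0,"ay":0,"az":0,"claw":-0.2},{"tx":-5,"ty":40,"tz":0,"ax":0,"ay":0,"az":0,"claw":-0.2},{"tx":-5,"ty":40,"tz":0,"ax":0,"ay":0,"az":0,"claw":-0.2},{"tx":-5,"ty":40,"tz":0,"ax":0,"ay":0,"az":0,"claw":-0.2},{"tx":0,"ty":40,"tz":0,"ax":0,"ay":0,"az":0,"claw":-0.2}]}}

```text
time_s: 53.4
tcp_pos: [0.427, -0.0477, 0.2892]
eef_rot: [179.7, -0.4, -179.4]
contact_force: [1.5, -0.0, 0.5]
gripper_width: 0.0349
```

Call:
{"method": "step_arm", "body": {"increments": [{"tx":0,"ty":40,"tz":0,"ax":0,"ay":0,"az":0,"claw":-0.2},{"tx":0,"ty":40,"tz":0,"ax":0,"ay":0,"az":0,"claw":-0.2},{"tx":0,"ty":40,"tz":0,"ax":0,"ay":0,"az":0,"claw":-0.2},{"tx":0,"ty":40,"tz":0,"ax":0,"ay":0,"az":0,"claw":-0.2},{"tx":0,"ty":0,"tz":0,"ax":0,"ay":0,"az":0,"claw":-0.2},{"tx":0,"ty":0,"tz":0,"ax":0,"ay":0,"az":0,"claw":-0.2}]}}

```text
time_s: 54.0
tcp_pos: [0.4277, 0.1116, 0.2887]
eef_rot: [179.7, -0.5, -179.2]
contact_force: [-0.3, -0.1, -0.4]
gripper_width: 0.0352
```

Run:
```python
from pl import *
state(); c=cap('top','top11.png'); s=cap('side')
for k in(c,s):
    W=cloud(k); m=(abs(W[...,0]-.467)<.11)&(abs(W[...,1]+.329)<.056)&(W[...,2]<.2); print('flap z',np.nanpercentile(W[m][:,2],[.5,5,50,95,99.5]))
cv2.imwrite('pics/c11.png',np.hstack([cv2.resize(c['image'][130:280,330:480],(400,400)),cv2.resize(s['image'][190:390,240:440],(400,400))]))
```

```text
{'time_s': 54.0, 'joints': [39.8568, -4.2122, -20.192, -0.5262, -74.1925, -128.9528], 'tcp_pos': [0.4277, 0.1116, 0.2887], 'eef_rot': [179.7153, -0.4525, -179.2389], 'contact_force': [-0.3489, -0.0775, -0.3629], 'gripper_width': 0.0352}
flap z [0.00369422 0.10053185 0.1066063  0.11217686 0.11500914]
flap z [0.10468159 0.1064854  0.1089642  0.11152975 0.1129714 ]
```

View pics/c11.png

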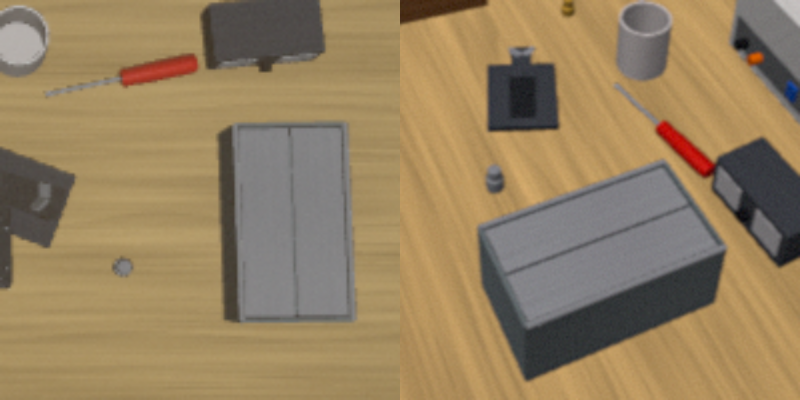

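```bash
python3 -c "
from plant import r; print(r.close_job())"
```

```text
the job is handed in; nothing more can be done
None
```

The job is handed in after about 54 s on the robot's clock. Three rods were there (186, 162 and 150 mm; the 174 was absent). Each was laid in the V-rest against the stop, let go, taken again by its side, and pushed through the flaps into the box, longest first.

**Last checks:**
- Both flaps read level at about 107–109 mm, the height of the shut top. A few top-view depth pixels read near 4 mm, but the side view and the picture show both flaps shut.
- In the last look inside, with the flaps open, there were rods at about 20 mm height on the floor. I did not tell all three apart in that view. The 186 mm rod I only saw leave the fingers and the V between the flaps.
- The gripper was well clear of everything and held nothing.

**What went wrong or looked off:**
- **186 mm rod:** it had tilted about 10 degrees in the grip before placing. It straightened as I lowered it into the Vs and read as seated afterwards.
- **150 mm rod:** the grip slackened while lifting it from the V-rest, after it had lain seated there. It fell with one end on the bench and the other on the rest. I picked it up from there and carried it straight to the box without re-seating it. On this second grasp it sat about 8 mm high and 13 mm off centre in the fingers.
- **V-rest:** it seemed to have shifted slightly by the end, after the last rod had left it. I did not measure this. No other object looked moved in the views I took.

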